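Unlock the bench scale and weigh out brass for the melt

TASK

Get the bench scale ready and weigh out a batch of brass for the melt: first pull both black transit plugs out of their sockets at the two ends of the scale, and load nothing on the pan before both are out; the plugs go into the wooden tray. Then lay brass bars gently on the pan, one after another (adding, or taking some back off, as needed), until the pan's pointer rests between the two black marks on the white posts. Bars you do not need stay on the bench clear of the scale, and the other tools are to be left where they are.

Things in the scene. Friction and masses are not known exactly. Their poses are not given: they have to be found in the camera images.
- pan (a joint): sinking of the scale pan in m: 0 empty, grows as it sinks, 0.055 at its bottom stop. The spring gives 35 mm per kg (28 N per 100 mm). The pointer is between the marks from 0.032 to 0.043 (about 0.92 to 1.22 kg on the pan).
- pan_floor (a point): centre of the upper face of the pan's floor, moves with the pan; 115 mm above the bench when empty; axes of the scale. Steel pan, inside 150 (x) x 190 (y) mm, rim 8 mm high, 6 mm thick. Its black pointer, at floor height, sticks out on the +x side between two white posts (92 mm out in x, 24 mm either side in y, tops 130 mm above the bench), each with two black marks.
- scale: grey bench scale, fixed to the bench, origin at the centre of its underside, x away from the robot, y to the left. Base plate 190 (x) x 350 (y) x 20 mm, pan over its middle, a dark steel socket block (48 x 48 mm, top 62 mm above the bench) at each y end.
- socket_left (a point): centre of the mouth of the left socket (scale's +y end, 140 mm from the centre), 62 mm above the bench; square hole 25.6 mm wide, 42 mm deep, axis vertical
- socket_right (a point): the same on the right (scale's -y end)
- plug_left: left transit plug, 84 mm tall, 150 g: black block 30 (x) x 50 (y) x 44 mm on a square steel shank 24 mm wide, 40 mm long, flat foot. Origin at the centre of the foot, z up to the grip (block at z = 40 to 84 mm). Starts fully home, block on the socket mouth; a sprung detent in the left (+y) wall holds it; a straight pull up of 8 to 16 N frees it; clear after 40 mm.
- plug_right: right transit plug, 84 mm tall, 150 g: black block 30 (x) x 50 (y) x 44 mm on a square steel shank 24 mm wide, 40 mm long, flat foot. Origin at the centre of the foot, z up to the grip (block at z = 40 to 84 mm). Starts fully home, block on the socket mouth; a sprung detent in the right (-y) wall holds it; a straight pull up of 8 to 16 N frees it; clear after 40 mm.
- tray: open wooden tray, fixed, outside 160 (x) x 170 (y) x 35 mm high, walls and floor 6 mm thick; origin at the centre of its underside
- long_bar_1: cast brass bar, 110 x 24 x 18 mm, about 400 g (5 % more or less); origin at the centre of its underside, x along its length, z up (a knocked bar may come to lie on another face). May be absent.
- long_bar_2: cast brass bar, 110 x 24 x 18 mm, about 400 g (5 % more or less); origin at the centre of its underside, x along its length, z up (a knocked bar may come to lie on another face). May be absent.
- short_bar_1: cast brass bar, 62 x 24 x 18 mm, about 200 g, but some are cored and some are not: 150 to 250 g; origin at the centre of its underside, x along its length, z up (a knocked bar may come to lie on another face). May be absent.
- short_bar_2: cast brass bar, 62 x 24 x 18 mm, about 200 g, but some are cored and some are not: 150 to 250 g; origin at the centre of its underside, x along its length, z up (a knocked bar may come to lie on another face). May be absent.
- short_bar_3: cast brass bar, 62 x 24 x 18 mm, about 200 g, but some are cored and some are not: 150 to 250 g; origin at the centre of its underside, x along its length, z up (a knocked bar may come to lie on another face). May be absent.
- short_bar_4: cast brass bar, 62 x 24 x 18 mm, about 200 g, but some are cored and some are not: 150 to 250 g; origin at the centre of its underside, x along its length, z up (a knocked bar may come to lie on another face). May be absent.
- short_bar_5: cast brass bar, 62 x 24 x 18 mm, about 200 g, but some are cored and some are not: 150 to 250 g; origin at the centre of its underside, x along its length, z up (a knocked bar may come to lie on another face). May be absent.
- bottle: amber glass bottle, 40 mm across, 85 mm tall, bystander; origin at the centre of its underside
- bowl: steel bowl, 110 mm across, 45 mm high, bystander; origin at the centre of its underside
- hammer: hammer lying on the bench beyond the scale, 240 mm long, bystander
- bench_block: steel bench block, 60 x 60 x 30 mm, bystander
- tin: flat round tin, 60 mm across, 28 mm high, bystander

How it is judged:
By the outcome, as a careful person would: the job done as asked, in the order asked, and still so for the second after the job is handed in, with the robot touching nothing.
Of long_bar_1, long_bar_2 only 1 to 2 are there at a start; the rules pass over those that are not, and their reading is None.
Of short_bar_1, short_bar_2, short_bar_3, short_bar_4, short_bar_5 only 4 to 5 are there at a start; the rules pass over those that are not, and their reading is None.
At some moment in a run one of long_bar_1, long_bar_2, short_bar_1, short_bar_2, short_bar_3, short_bar_4, short_bar_5 may be knocked a few centimetres aside while the robot is not near it.
It also fails if it takes over 208 s, if anything falls off the work surface, if the arm or the gripper's body presses on something with over 40 N, if the wrist force passes 120 N, or if a joint passes its speed limit or range.

ROBOT

A 7-joint arm with a two-finger parallel gripper is mounted at the origin on the work surface. World frame = base frame: x ahead of the robot, y to its left, z up, the work surface at z = 0. Lengths are in m, angles in rad, forces in N, time in s.
With the tool pointing down it reaches from about 0.425 to 0.925 m from the base axis. Payload 6.8 kg.
Tool frame: the origin (TCP) lies at the very end of the fingers, on their centre line; the grasp point (between the pads) lies 19 mm behind it; z points along the fingers, y is the line along which they close (so a half turn about z gives the same grasp; the last joint's range is limited). The gripper opens to 88 mm and grips with 3 to 60 N. Pads are 20 mm wide; open, the fingers measure 115 mm over their backs; the gripper's body (75 mm by 178 mm) begins 61 mm behind the grasp point.
Start: joints at [1.107, 0.477, 0.022, 1.555, -0.011, 1.109, -0.083], TCP at [0.235, -0.633, 0.223] pointing down, gripper open.
Joint ranges: [-2.96, 2.96], [-0.34, 2.1], [-1.41, 1.46], [0.24, 2.44], [-1.37, 4.51], [0.17, 1.92], [-2.96, 2.96]. Speed limits (rad/s): [2.39, 2.39, 3.14, 3.14, 3.14, 3.14, 3.14].

INTERFACE

Orientations are given as a rotation vector (axis times angle).
In Python, from rig import telemetry, get_image, camera_model, order gives the robot as it stands. The module is installed in compiled form; this text tells all that it offers.
- The arm moves only by the tool drive_tool, never from a script. Its argument "increments" is a list of rows, each a list of 3 entries, a list of its own where there are three numbers: the shift along the tool's x, y, z in m, then the turn, a rotation vector about the tool's x, y, z in degrees, then the closure, from -1 (fully open) to 1 (shut). A call has 1 to 8 rows; each row is the pose to reach, as a shift and turn from the pose commanded when the call began, along the tool's axes at that moment; what a row does not reach only later rows make up. A row lasts 1/8 s, in which the tool goes at most 62.5 mm and 10.7 degrees, less where a joint would pass 70% of its speed; a pose out of reach is approached as far as the arm can. A call with a gripper value outside its range is refused whole. The fingers move at their own pace and stop on an object; "newtons" is the grip in N (left out, the last holds). Time passes only in rows, so rows that repeat a pose let the fingers close. It gives the time, the measured TCP pose, the force, the opening and the grip force at its end, in the units of the state.
- telemetry.get_state(): the state, without advancing time (a new reading comes with each control period).
- get_image(name): name is "side" or "top"; returns the picture (400x640x3 uint8, red, green, blue); there is no depth.
- camera_model(name): a dict with "fx", "fy", "cx", "cy" (pixels), "extrinsics" (4x4, takes a point from camera to world coordinates). Camera axes: x right, y down, z forward; pixel columns grow to the right and rows downward; lengths in m; the calibration is good to about 2 mm. A picture is of the moment at which its call begins. camera_model takes no time and is no camera call.
- order.finish_job(): hands the job in; it is judged then, once.
The state is a dict: "t": time; "joints": joint angles; "dq": joint speeds; "effort": joint torques, N m; "tcp_pos": TCP position; "tool_rot": TCP orientation; "force": force on the tool from outside, world axes, zero at the start; "torque": the same for the moment, N m; "grip_width": finger opening in m; "gripper_force": force on a finger pad.
Only numpy, scipy, OpenCV 4.12 (cv2) and the standard library are available. Lean on these libraries where they do the work, as an engineer would, in place of code of your own. Each camera call takes 0.05 s, during which the arm holds its last target. There are 200 camera calls.

## Working session

There is one attempt and no reset: what is moved stays moved. The work goes in short steps, Python scripts to look and compute and a tool call to move; the robot and the scene stay as the last step left them, time stands still between calls to the robot, and variables do not carry over. Pictures are saved under pics/ and viewed, at most 14 in all, crops included, and the job is handed in when it is done.

Besides the shell and the picture viewer there is one more tool, called as name(argument=value, ...), one argument or row to a line, values as JSON. drive_tool: Moves the arm, as the interface text tells. Its arguments: {"type":"object","properties":{"increments":{"type":"array"},"newtons":{"type":"number"}},"required":["increments"]}

```bash
mkdir -p pics
python3 - <<'E'
from rig import telemetry,get_image,camera_model
import cv2,numpy as np
np.set_printoptions(precision=4,suppress=True)
for n in("side","top"):
    im=get_image(n);cv2.imwrite(f"pics/{n}0.png",im[:,:,::-1]);np.save(f"pics/{n}0.npy",im)
    m=camera_model(n);print(n,m["fx"],m["fy"],m["cx"],m["cy"]);print(np.array(m["extrinsics"]))
s=telemetry.get_state();print(s)
E
```

```text
side 490.02819117188653 490.02819117188653 320.844625537785 205.06057501951236
[[ 0.9843 -0.1207  0.1287  0.4324]
 [-0.1764 -0.652   0.7374 -0.8919]
 [-0.0051 -0.7486 -0.6631  0.8495]
 [ 0.      0.      0.      1.    ]]
top 411.14726125692476 411.14726125692476 319.45508848453125 193.21776777291905
[[ 0.0183 -0.9955  0.0933  0.5067]
 [-0.9994 -0.0208 -0.0261 -0.0021]
 [ 0.0279 -0.0927 -0.9953  1.0182]
 [ 0.      0.      0.      1.    ]]
{'t': 0.1, 'joints': array([ 1.1069,  0.4777,  0.0224,  1.5562, -0.0115,  1.1093, -0.0831]), 'dq': array([ 0.0008, -0.0009,  0.0008, -0.0022, -0.0001, -0.001 ,  0.0029]), 'effort': array([  0.0043, -58.4089,   1.54  , -27.3315,  -0.0542,   0.0131,
         0.0001]), 'tcp_pos': array([ 0.2349, -0.6323,  0.2218]), 'tool_rot': array([-3.0905, -0.5558,  0.0006]), 'force': array([-0.5019, -0.1242,  0.1402]), 'torque': array([0.0263, 0.0325, 0.0296]), 'gripper_force': 0.0, 'grip_width': 0.08777490256549585}
```

View pics/side0.png

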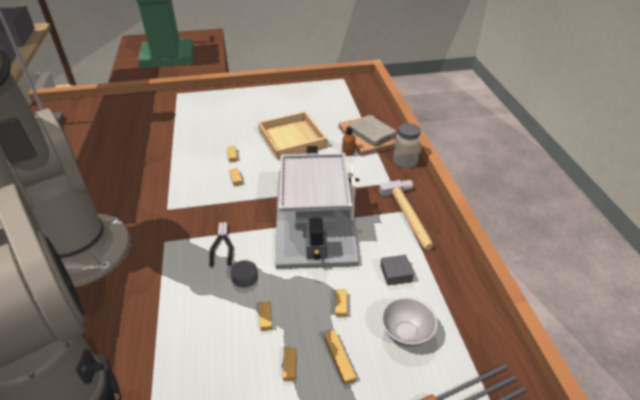

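View pics/top0.png

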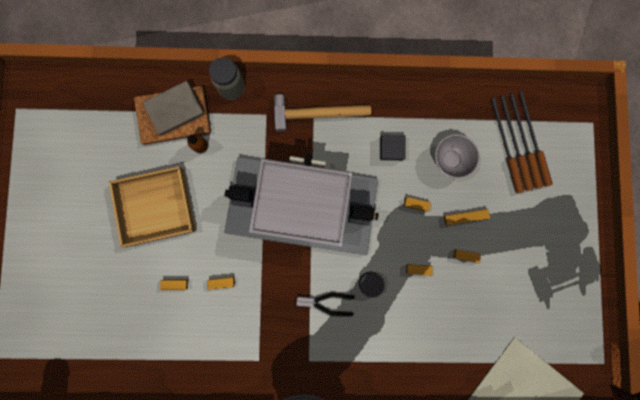

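The top view shows the scale centred near (300,203) and rotated a little. The plugs are at (240,193) and (362,212), the tray at (151,206), and the long bar at (467,215). The short bars are at (173,285), (221,283), (417,203), (419,270) and (467,256). Next I measure them.

```bash
cat > h.py <<'E'
import cv2,numpy as np
from rig import telemetry,get_image,camera_model
np.set_printoptions(precision=4,suppress=True)
def cam(n):
    m=camera_model(n);return np.array([[m["fx"],0,m["cx"]],[0,m["fy"],m["cy"]],[0,0,1]]),np.array(m["extrinsics"])
def ray(n,uv):
    K,E=cam(n);d=E[:3,:3]@np.linalg.solve(K,[uv[0],uv[1],1]);return E[:3,3],d
def onz(n,uv,z):
    o,d=ray(n,uv);return o+d*(z-o[2])/d[2]
def proj(n,P):
    K,E=cam(n);p=K@np.linalg.inv(E)[:3]@np.append(P,1);return p[:2]/p[2]
def tri(a,b):
    P=[]
    for n,uv in(("top",a),("side",b)):
        K,E=cam(n);P.append(K@np.linalg.inv(E)[:3])
    X=cv2.triangulatePoints(P[0],P[1],np.array(a,float),np.array(b,float))[:,0];X=X[:3]/X[3]
    return X,np.hypot(*(proj("side",X)-b))
def brass(n,im):
    h=cv2.cvtColor(im,cv2.COLOR_RGB2HSV)
    m=cv2.inRange(h,(14,140,50),(30,255,255))
    c,_=cv2.findContours(m,cv2.RETR_EXTERNAL,cv2.CHAIN_APPROX_NONE)
    return [q for q in c if 60<cv2.contourArea(q)<1200]
def bars(top,z=0.018):
    out=[]
    for q in brass("top",top):
        w=np.array([onz("top",p,z)[:2] for p in q[:,0]],np.float32)*1000
        (c,s,a)=cv2.minAreaRect(w)
        if s[0]<s[1]: s=s[::-1];a+=90
        out.append((np.array(c)/1000,np.round(s,1),(a+90)%180-90,np.mean(q[:,0],0)))
    return out
E
python3 - <<'E'
from h import *
top=np.load("pics/top0.npy");side=np.load("pics/side0.npy")
S=[np.mean(q[:,0],0) for q in brass("side",side)]
for b in bars(top):
    best=min(((tri(b[3],s)[1],*tri(b[3],s)[0],*s) for s in S))
    print(b, np.array(best))
a=cv2.resize(top[145:260,215:390],None,fx=4.5,fy=4.5,interpolation=cv2.INTER_CUBIC)[:,:,::-1]
cv2.imwrite("pics/topc.png",a)
b=cv2.resize(side[100:270,240:400],None,fx=3.5,fy=3.5,interpolation=cv2.INTER_CUBIC)[:,:,::-1]
cv2.imwrite("pics/sidec.png",b)
E
```

```text
(array([0.3758, 0.3148]), array([61.1, 21. ]), -89.13495421409607, array([173.2769, 284.3077])) [ 26.975    0.3266   1.188   -2.6452 289.6404 363.5843]
(array([0.3821, 0.2033]), array([60.2, 23.4]), -84.43988275527954, array([220.5 , 282.75])) [ 24.3799   0.3744   0.5209  -1.5103 289.6404 363.5843]
(array([ 0.4205, -0.2726]), array([59.4, 21. ]), 86.8814468383789, array([419.    , 269.4839])) [ 10.1064   0.4395  -0.314   -0.1166 289.6404 363.5843]
(array([ 0.4549, -0.3895]), array([63.3, 21.4]), 81.09773254394531, array([466.9355, 255.7742])) [  0.6121   0.4563  -0.3933   0.0106 289.6404 363.5843]
(array([ 0.5501, -0.3908]), array([111.8,  23.6]), -80.26106262207031, array([466.53, 216.74])) [  0.2695   0.5497  -0.3947   0.0073 337.2847 357.3066]
(array([ 0.5796, -0.2682]), array([61.3, 23.9]), 78.62164306640625, array([416.7705, 203.7869])) [  3.9087   0.5784  -0.3083  -0.1394 337.2847 357.3066]
(array([ 0.8058, -0.0474]), array([213.5,  29.9]), -85.29757022857666, array([328.0323, 111.3333])) [ 47.7416   0.768   -0.0812  -0.4891 337.2847 357.3066]
(array([ 0.9443, -0.7938]), array([29.5, 28.8]), -2.8306732177734375, array([619.5   ,  65.6316])) [107.1733   0.6304  -0.5637   0.3539 337.2847 357.3066]
```

View pics/topc.png

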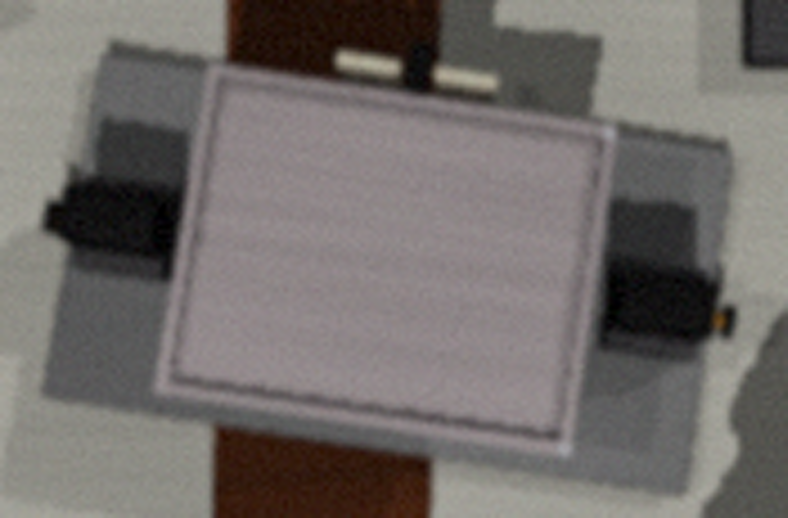

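View pics/sidec.png

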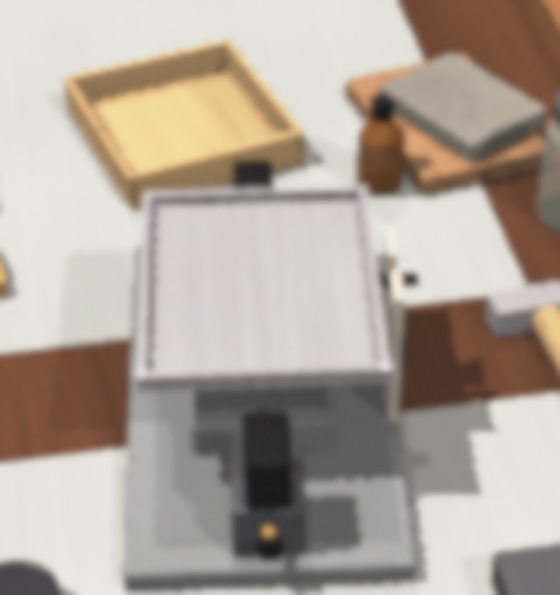

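The crops give the pan corners, base-plate corners and the plug tops. The pointer gap is on the far side.

Run:
```python
from h import *
top=np.load("pics/top0.npy");side=np.load("pics/side0.npy")
T=lambda u,v:(215+u/4.5-.4,145+v/4.5-.4)
Sd=lambda u,v:(240+u/3.5-.4,100+v/3.5-.4)
def quad(l,pts,z):
    P=np.array([onz("top",p,z)[:2] for p in pts]);print(l,"\n",P,"c",P.mean(0),"edges",np.linalg.norm(P-np.roll(P,-1,0),axis=1))
    e=[np.degrees(np.arctan2(*(P[i]-P[j])[::-1])) for i,j in((0,1),(3,2))];print("yaw(y axis-90)",np.array(e)-90)
quad("pan",[T(212,66),T(614,130),T(568,452),T(160,388)],.123)
quad("base",[T(110,42),T(732,148),T(690,492),T(45,395)],.02)
for a,b in(((212,66),(366,186)),((614,130),(392,376)),((568,452),(135,381)),((160,388),(143,190))):
    print("pan tri",tri(T(*a),Sd(*b)))
for a,b in (((110,42),(0,0)),): pass
# tray
quad("tray",[(109,181),(181,167),(194,234),(121,247)],.035)
for a,b in(((109,181),(66,78)),((181,167),(229,42)),((194,234),(302,131)),((121,247),(130,178))):
    print("?",[proj("side",onz("top",a,.035)), Sd(*b)])
# plug black blobs, at z .106
h=top.max(2)
for l,(u0,v0,u1,v1) in dict(L=(222,178,258,210),R=(345,195,382,228)).items():
    m=(h[v0:v1,u0:u1]<28).astype(np.uint8); c,_=cv2.findContours(m,0,1);q=max(c,key=cv2.contourArea)
    w=np.array([onz("top",p[0]+[u0,v0],.106)[:2] for p in q],np.float32)*1000
    print(l,cv2.minAreaRect(w))
# right plug top face in side: corners
sc=lambda *p:Sd(*p)
print("right plug top tri",tri(T(672,303),sc(266,437)))
# bars in side, loose mask
hs=cv2.cvtColor(side,cv2.COLOR_RGB2HSV)
m=cv2.inRange(hs,(12,120,50),(30,255,255));n,_,st,ce=cv2.connectedComponentsWithStats(m)
C=[ce[i] for i in range(1,n) if 30<st[i,4]<1500]
for b in bars(top)[:6]:
    r=sorted(((tri(b[3],s)[1],*tri(b[3],s)[0],*s) for s in C))[0];print(np.array(r))
```

```text
pan 
 [[ 0.6628  0.1026]
 [ 0.6357 -0.0944]
 [ 0.4789 -0.0739]
 [ 0.5059  0.1225]] c [0.5708 0.0142] edges [0.1988 0.1581 0.1983 0.1581]
yaw(y axis-90) [-7.8404 -7.8419]
base 
 [[ 0.6927  0.1703]
 [ 0.642  -0.1697]
 [ 0.4555 -0.1481]
 [ 0.501   0.1979]] c [0.5728 0.0126] edges [0.3438 0.1878 0.3489 0.1936]
yaw(y axis-90) [-8.4711 -7.4913]
pan tri (array([0.6653, 0.1023, 0.1231]), np.float64(0.686436336016848))
pan tri (array([ 0.6395, -0.0955,  0.116 ]), np.float64(0.8837523129288433))
pan tri (array([ 0.4786, -0.0742,  0.1197]), np.float64(0.05264903356042916))
pan tri (array([0.5065, 0.122 , 0.1269]), np.float64(0.1486415152924653))
tray 
 [[0.6175 0.4726]
 [0.6549 0.3048]
 [0.496  0.2665]
 [0.4626 0.4347]] c [0.5578 0.3696] edges [0.1719 0.1635 0.1715 0.1595]
yaw(y axis-90) [12.5734 11.2198]
? [array([303.8831, 110.71  ]), (258.45714285714286, 121.88571428571427)]
? [array([324.9238, 138.3903]), (305.02857142857147, 111.6)]
? [array([272.7543, 151.5004]), (325.8857142857143, 137.02857142857144)]
? [array([256.4145, 121.7091]), (276.7428571428572, 150.45714285714286)]
L ((589.7888793945312, 149.18515014648438), (63.079795837402344, 38.03057861328125), 73.60101318359375)
R ((554.3103637695312, -119.65158081054688), (52.197959899902344, 36.655555725097656), 84.94434356689453)
right plug top tri (array([ 0.5534, -0.126 ,  0.106 ]), np.float64(0.32613326153355815))
[  0.553    0.3772   0.3174   0.0083 231.9294 153.3882]
[  0.5352   0.3825   0.205    0.0092 235.4757 176.1748]
[  0.4637   0.4209  -0.2749   0.0098 265.076  315.484 ]
[  0.4494   0.4558  -0.3937   0.0093 289.28   364.1969]
[  0.7187   0.5524  -0.3952   0.0071 339.6889 357.2632]
[  0.4531   0.5815  -0.2707   0.0075 340.9174 303.0826]
```

```bash
cat >> h.py <<'E'
from scipy.spatial.transform import Rotation as R
C=np.array([.572,.013]);Y=np.radians(-7.8)
SX=np.array([np.cos(Y),np.sin(Y)]);SY=np.array([-np.sin(Y),np.cos(Y)])
def sc(x,y): return C+x*SX+y*SY
def plan(xy,z,yaw):
    "shift (mm, tool axes) and turn (deg) to TCP target, tool down, tool x at yaw deg (mod 180)"
    s=telemetry.get_state();r=R.from_rotvec(s["tool_rot"]);x=r.as_matrix()[:,0]
    y0=np.degrees(np.arctan2(x[1],x[0]));d=(yaw-y0+90)%180-90
    tgt=R.from_euler("z",y0+d,degrees=True)*R.from_rotvec([np.pi,0,0])
    print("t",s["t"],"tcp",s["tcp_pos"],"yaw",round(y0,2),"w",round(s["grip_width"],4),"F",s["force"])
    print("shift mm",r.inv().apply(np.append(xy,z)-s["tcp_pos"])*1000,"turn",np.degrees((r.inv()*tgt).as_rotvec()))
E
python3 -c "
from h import *
print(sc(0,.14),sc(0,-.14));plan(sc(0,-.14),.2,82.2)"
```

```text
[0.591  0.1517] [ 0.553  -0.1257]
t 0.1 tcp [ 0.2349 -0.6323  0.2218] yaw 20.39 w 0.0878 F [-0.5019 -0.1242  0.1402]
shift mm [ 474.6101 -363.9893   22.3167] turn [ -0.0833  -0.04   -61.8114]
```

drive_tool(
  increments=[
    [[0.475,-0.364,0],[0,0,-61.8],-1],
    [[0.475,-0.364,0],[0,0,-61.8],-1],
    [[0.475,-0.364,0],[0,0,-61.8],-1],
    [[0.475,-0.364,0],[0,0,-61.8],-1],
    [[0.475,-0.364,0],[0,0,-61.8],-1],
    [[0.475,-0.364,0],[0,0,-61.8],-1],
    [[0.475,-0.364,0],[0,0,-61.8],-1],
    [[0.475,-0.364,0],[0,0,-61.8],-1],
  ],
  newtons=45,
)

```text
t: 1.1
tcp_pos: [0.5018, -0.2078, 0.2226]
tool_rot: [2.368, 2.064, -0.0]
force: [-0.2, -0.8, 0.3]
grip_width: 0.0875
gripper_force: 0.0
```

```bash
python3 -c "
from h import *
plan(sc(0,-.14),.12,82.2)"
```

```text
t 1.1 tcp [ 0.5018 -0.2078  0.2226] yaw 82.16 w 0.0875 F [-0.212  -0.8202  0.2595]
shift mm [ 88.3193  39.5571 102.5572] turn [-0.0042  0.0109 -0.0408]
```

drive_tool(
  increments=[
    [[0.088,0.04,0.02],[0,0,0],-1],
    [[0.088,0.04,0.05],[0,0,0],-1],
    [[0.088,0.04,0.1],[0,0,0],-1],
    [[0.088,0.04,0.1],[0,0,0],-1],
    [[0.088,0.04,0.1],[0,0,0],-1],
  ],
)

```text
t: 1.72
tcp_pos: [0.5534, -0.1283, 0.1239]
tool_rot: [2.368, 2.063, 0.001]
force: [-0.1, 0.2, 0.5]
grip_width: 0.0879
gripper_force: 0.0
```

```bash
python3 -c "
from h import *
plan(sc(0,-.14),.068,82.2)"
```

```text
t 1.725 tcp [ 0.5534 -0.1283  0.1239] yaw 82.13 w 0.0879 F [-0.106   0.1979  0.5346]
shift mm [ 2.5559 -0.7862 55.9376] turn [ 0.0628  0.0125 -0.0715]
```

drive_tool(
  increments=[
    [[0.002,-0.001,0.03],[0,0,0],-1],
    [[0.002,-0.001,0.055],[0,0,0],-1],
    [[0.002,-0.001,0.055],[0,0,0],-1],
    [[0.002,-0.001,0.055],[0,0,0],1],
    [[0.002,-0.001,0.055],[0,0,0],1],
    [[0.002,-0.001,0.055],[0,0,0],1],
    [[0.002,-0.001,0.055],[0,0,0],1],
    [[0.002,-0.001,0.055],[0,0,0],1],
  ],
  newtons=45,
)

```text
t: 2.72
tcp_pos: [0.5521, -0.1256, 0.0678]
tool_rot: [2.368, 2.065, 0.0]
force: [0.1, 0.5, -0.1]
grip_width: 0.0412
gripper_force: 0.0
```

drive_tool(
  increments=[
    [[0,0,0],[0,0,0],1],
    [[0,0,0],[0,0,0],1],
    [[0,0,0],[0,0,0],1],
    [[0,0,0],[0,0,0],1],
  ],
)

```text
t: 3.22
tcp_pos: [0.5521, -0.1255, 0.0676]
tool_rot: [2.368, 2.065, 0.0]
force: [0.3, 0.9, -0.3]
grip_width: 0.0297
gripper_force: 45.0
```

drive_tool(
  increments=[
    [[0,0,-0.01],[0,0,0],1],
    [[0,0,-0.02],[0,0,0],1],
    [[0,0,-0.03],[0,0,0],1],
    [[0,0,-0.04],[0,0,0],1],
    [[0,0,-0.05],[0,0,0],1],
    [[0,0,-0.09],[0,0,0],1],
    [[0,0,-0.14],[0,0,0],1],
    [[0,0,-0.14],[0,0,0],1],
  ],
)

```text
t: 4.22
tcp_pos: [0.5546, -0.1258, 0.2124]
tool_rot: [2.363, 2.06, 0.007]
force: [-0.2, -0.8, -1.5]
grip_width: 0.0298
gripper_force: 45.0
```

```bash
python3 -c "
from h import *
plan([.56,.335],.09,105);plan([.56,.40],.07,102)"
```

```text
t 4.225 tcp [ 0.5546 -0.1258  0.2124] yaw 82.16 w 0.0298 F [-0.1952 -0.7721 -1.5248]
shift mm [457.3719 -58.4091 121.5733] turn [  0.4376   0.1346 -22.8359]
t 4.225 tcp [ 0.5546 -0.1258  0.2124] yaw 82.16 w 0.0298 F [-0.1952 -0.7721 -1.5248]
shift mm [521.7807 -67.4286 141.452 ] turn [  0.4403   0.1229 -19.8359]
```

drive_tool(
  increments=[
    [[0.527,-0.068,0],[0,0,-20],1],
    [[0.527,-0.068,0],[0,0,-20],1],
    [[0.527,-0.068,0],[0,0,-20],1],
    [[0.527,-0.068,0],[0,0,-20],1],
    [[0.527,-0.068,0],[0,0,-20],1],
    [[0.527,-0.068,0],[0,0,-20],1],
    [[0.527,-0.068,0],[0,0,-20],1],
    [[0.527,-0.068,0],[0,0,-20],1],
  ],
)

```text
t: 5.22
tcp_pos: [0.5557, 0.3755, 0.2067]
tool_rot: [1.974, 2.444, -0.003]
force: [1.4, 0.4, -1.2]
grip_width: 0.03
gripper_force: 45.0
```

drive_tool(
  increments=[
    [[0.03,0,0],[0,0,0],1],
    [[0.03,0,0],[0,0,0],1],
    [[0.03,0,0],[0,0,0],1],
  ],
)

```text
t: 5.6
tcp_pos: [0.5501, 0.4021, 0.2068]
tool_rot: [1.974, 2.443, -0.003]
force: [0.1, -0.9, -1.6]
grip_width: 0.0296
gripper_force: 45.0
```

```bash
python3 -c "
from h import *
plan([.56,.405],.054,102)"
```

```text
t 5.6 tcp [0.5501 0.4021 0.2068] yaw 102.13 w 0.0296 F [ 0.0554 -0.9154 -1.568 ]
shift mm [  1.0662  10.4548 152.7836] turn [-0.059   0.1153  0.1275]
```

Foot sits 46 mm below the TCP, and the tray floor is at z = 6 mm, so contact is near 0.052.

drive_tool(
  increments=[
    [[0,0.01,0.06],[0,0,0],1],
    [[0,0.01,0.11],[0,0,0],1],
    [[0,0.01,0.135],[0,0,0],1],
    [[0,0.01,0.145],[0,0,0],1],
    [[0,0.01,0.15],[0,0,0],1],
    [[0,0.01,0.153],[0,0,0],1],
    [[0,0.01,0.153],[0,0,0],1],
    [[0,0.01,0.153],[0,0,0],1],
  ],
)

```text
t: 6.6
tcp_pos: [0.5599, 0.4062, 0.0554]
tool_rot: [1.973, 2.444, 0.002]
force: [0.5, 0.3, -1.4]
grip_width: 0.0301
gripper_force: 45.0
```

drive_tool(
  increments=[
    [[0,0,0.003],[0,0,0],1],
    [[0,0,0.004],[0,0,0],1],
    [[0,0,0.004],[0,0,0],0],
    [[0,0,0.004],[0,0,0],-0.3],
    [[0,0,0.004],[0,0,0],-0.6],
    [[0,0,0.004],[0,0,0],-1],
    [[0,0,0.004],[0,0,0],-1],
    [[0,0,-0.03],[0,0,0],-1],
  ],
)

```text
t: 7.6
tcp_pos: [0.5581, 0.4042, 0.0821]
tool_rot: [-1.972, -2.444, 0.009]
force: [0.0, 0.6, 0.1]
grip_width: 0.0858
gripper_force: 0.0
```

drive_tool(
  increments=[
    [[0,0,-0.06],[0,0,0],-1],
    [[0,0,-0.11],[0,0,0],-1],
  ],
)

```text
t: 7.85
tcp_pos: [0.5596, 0.4061, 0.1968]
tool_rot: [-1.973, -2.445, -0.001]
force: [0.3, 0.8, 0.5]
grip_width: 0.0879
gripper_force: 0.0
```

```bash
python3 -c "
from h import *
plan(sc(0,.14),.15,82.2)"
```

```text
t 7.85 tcp [0.5596 0.4061 0.1968] yaw 102.19 w 0.0879 F [0.3099 0.7982 0.5214]
shift mm [-255.2803  -23.0797   46.6044] turn [ 0.0291 -0.0362 19.9916]
```

drive_tool(
  increments=[
    [[-0.255,-0.023,0],[0,0,20],-1],
    [[-0.255,-0.023,0],[0,0,20],-1],
    [[-0.255,-0.023,0],[0,0,20],-1],
    [[-0.255,-0.023,0],[0,0,20],-1],
    [[-0.255,-0.023,0.045],[0,0,20],-1],
    [[-0.255,-0.023,0.06],[0,0,20],-1],
    [[-0.255,-0.023,0.06],[0,0,20],-1],
    [[-0.255,-0.023,0.06],[0,0,20],-1],
  ],
)

```text
t: 8.85
tcp_pos: [0.5914, 0.1539, 0.1359]
tool_rot: [2.365, 2.068, 0.003]
force: [0.9, 0.4, 0.0]
grip_width: 0.0878
gripper_force: 0.0
```

Run:
```python
from h import *
plan(sc(0,.14),.068,82.2)
a=get_image("top");b=get_image("side");print(bars(a)[:7])
cv2.imwrite("pics/m1.png",np.vstack([cv2.resize(a[:300,80:380],None,fx=1.5,fy=1.5,interpolation=cv2.INTER_CUBIC)[:300],np.zeros((1,450,3),np.uint8)])[:,:,::-1])
```

```text
t 8.85 tcp [0.5914 0.1539 0.1359] yaw 82.32 w 0.0878 F [0.9123 0.4204 0.0331]
shift mm [-2.2882 -0.2038 67.944 ] turn [ 0.0812 -0.089   0.1167]
[(array([0.3758, 0.3148]), array([61., 21.]), -89.13495427370071, array([173.2769, 284.1538])), (array([ 0.4207, -0.2726]), array([59.3, 23.1]), 87.1756362915039, array([419.    , 269.3065])), (array([ 0.4556, -0.3895]), array([63. , 22.3]), 80.80370330810547, array([466.7143, 255.619 ])), (array([ 0.5504, -0.3905]), array([110. ,  22.9]), -80.26106262207031, array([466.2828, 216.6364])), (array([ 0.5798, -0.268 ]), array([61.8, 23.5]), 78.15380859375, array([416.9667, 203.7667])), (array([ 0.8068, -0.0475]), array([213.1,  29.1]), -85.95455741882324, array([327.9194, 111.1935])), (array([ 0.9437, -0.7931]), array([30.9, 29.2]), -88.26585459709167, array([619.2821,  65.6667]))]
```

View pics/m1.png

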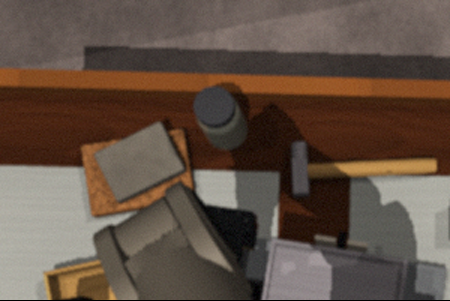

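The arm hides the tray at about (90,280), so I'll check the plugs later. Next is the left plug.

drive_tool(
  increments=[
    [[-0.002,0,0.035],[0,0,0],0.0],
    [[-0.002,0,0.067],[0,0,0],0.0],
    [[-0.002,0,0.067],[0,0,0],0.0],
    [[-0.002,0,0.067],[0,0,0],1],
    [[-0.002,0,0.067],[0,0,0],1],
    [[-0.002,0,0.067],[0,0,0],1],
    [[-0.002,0,0.067],[0,0,0],1],
    [[-0.002,0,0.067],[0,0,0],1],
  ],
  newtons=45,
)

```text
t: 9.95
tcp_pos: [0.5909, 0.15, 0.0687]
tool_rot: [2.367, 2.065, 0.001]
force: [-1.6, -1.2, 5.6]
grip_width: 0.0296
gripper_force: 45.0
```

drive_tool(
  increments=[
    [[0,0,-0.01],[0,0,0],1],
    [[0,0,-0.02],[0,0,0],1],
    [[0,0,-0.03],[0,0,0],1],
    [[0,0,-0.04],[0,0,0],1],
    [[0,0,-0.05],[0,0,0],1],
    [[0,0,-0.07],[0,0,0],1],
    [[0,0,-0.1],[0,0,0],1],
    [[0,0,-0.1],[0,0,0],1],
  ],
)

```text
t: 10.95
tcp_pos: [0.5928, 0.1506, 0.1713]
tool_rot: [2.366, 2.063, 0.009]
force: [0.4, -0.0, -1.9]
grip_width: 0.0297
gripper_force: 45.0
```

```bash
python3 -c "
from h import *
plan([.555,.33],.054,102)"
```

```text
t 10.95 tcp [0.5928 0.1506 0.1713] yaw 82.17 w 0.0297 F [ 0.3729 -0.0006 -1.9025]
shift mm [172.2865 -62.5209 117.3364] turn [  0.3553  -0.0824 -19.8271]
```

drive_tool(
  increments=[
    [[0.172,-0.062,0],[0,0,-20],1],
    [[0.172,-0.062,0],[0,0,-20],1],
    [[0.172,-0.062,0],[0,0,-20],1],
    [[0.172,-0.062,0.04],[0,0,-20],1],
    [[0.172,-0.062,0.08],[0,0,-20],1],
    [[0.172,-0.062,0.105],[0,0,-20],1],
    [[0.172,-0.062,0.105],[0,0,-20],1],
    [[0.172,-0.062,0.105],[0,0,-20],1],
  ],
)

```text
t: 11.95
tcp_pos: [0.5531, 0.3291, 0.0636]
tool_rot: [1.973, 2.444, 0.002]
force: [-0.2, 0.4, -1.8]
grip_width: 0.0295
gripper_force: 45.0
```

```bash
python3 -c "
from h import *
plan([.555,.33],.053,102)"
```

```text
t 11.95 tcp [0.5531 0.3291 0.0636] yaw 102.18 w 0.0295 F [-0.2213  0.383  -1.7843]
shift mm [ 0.4832  2.0286 10.593 ] turn [ 0.0625 -0.0375  0.1805]
```

drive_tool(
  increments=[
    [[0,0,0.006],[0,0,0],1],
    [[0,0,0.011],[0,0,0],1],
    [[0,0,0.011],[0,0,0],0.2],
    [[0,0,0.011],[0,0,0],-0.3],
    [[0,0,0.011],[0,0,0],-0.6],
    [[0,0,0.011],[0,0,0],-1],
    [[0,0,0.011],[0,0,0],-1],
    [[0,0,-0.03],[0,0,0],-1],
  ],
)

```text
t: 12.95
tcp_pos: [0.5507, 0.3269, 0.09]
tool_rot: [-1.972, -2.443, 0.01]
force: [0.5, -0.0, -0.4]
grip_width: 0.0816
gripper_force: 0.0
```

drive_tool(
  increments=[
    [[0,0,-0.05],[0,0,0],-1],
    [[0,0,-0.11],[0,0,0],-1],
  ],
)

```text
t: 13.2
tcp_pos: [0.552, 0.3281, 0.2033]
tool_rot: [-1.972, -2.444, 0.003]
force: [0.8, 1.3, -0.1]
grip_width: 0.0874
gripper_force: 0.0
```

```bash
python3 -c "
from h import *
plan([.3765,.316],.1,90);plan([.382,.204],.1,95)"
```

```text
t 13.2 tcp [0.552  0.3281 0.2033] yaw 102.19 w 0.0874 F [ 0.8166  1.2805 -0.0778]
shift mm [  25.3428 -173.9071  103.6249] turn [-0.1098  0.0477 12.1922]
t 13.2 tcp [0.552  0.3281 0.2033] yaw 102.19 w 0.0874 F [ 0.8166  1.2805 -0.0778]
shift mm [ -85.2925 -192.1846  103.7302] turn [-0.1117  0.0428  7.1922]
```

drive_tool(
  increments=[
    [[0.025,-0.174,0],[0,0,11.5],-0.4],
    [[0.025,-0.174,0],[0,0,11.5],-0.4],
    [[0.025,-0.174,0],[0,0,11.5],-0.4],
    [[0.025,-0.174,0.05],[0,0,11.5],-0.4],
    [[0.025,-0.174,0.1],[0,0,11.5],-0.4],
    [[0.025,-0.174,0.1],[0,0,11.5],-0.4],
  ],
)

```text
t: 13.95
tcp_pos: [0.3752, 0.3144, 0.1002]
tool_rot: [-2.207, -2.235, 0.011]
force: [-0.1, 0.7, 1.2]
grip_width: 0.0618
gripper_force: 0.0
```

Run:
```python
from h import *
plan([.3765,.316],.006,90.9)
a=get_image("top");b=get_image("side")
for x in bars(a)[:7]:print(x[:3])
cv2.imwrite("pics/m2.png",np.vstack([a[100:330,80:480],b[80:380,150:550]])[:,:,::-1])
```

```text
t 13.95 tcp [0.3752 0.3144 0.1002] yaw 90.73 w 0.0618 F [-0.1459  0.6895  1.2057]
shift mm [ 1.9495  1.8469 94.2042] turn [-0.3068  0.2398 -0.1707]
(array([0.3758, 0.3151]), array([61.7, 21. ]), -89.13494950532913)
(array([0.3819, 0.2033]), array([60.5, 23.2]), -83.49841642379761)
(array([ 0.4208, -0.2726]), array([59.3, 22.9]), 87.1756362915039)
(array([ 0.4559, -0.3899]), array([62.9, 22.6]), 80.78984069824219)
(array([ 0.5504, -0.3905]), array([110.1,  22.7]), -79.92385959625244)
(array([ 0.5798, -0.2682]), array([61.3, 23.5]), 78.15380859375)
(array([ 0.8059, -0.0475]), array([213.9,  30.8]), -84.79209470748901)
```

View pics/m2.png

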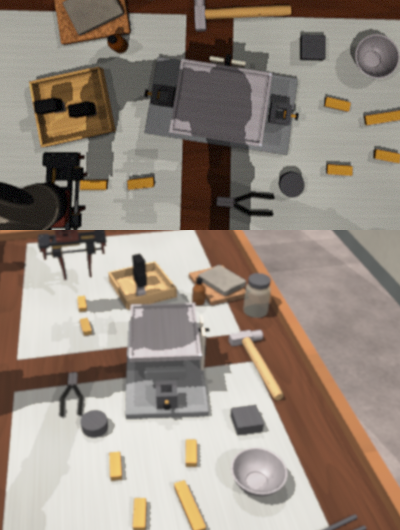

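Both plugs stand in the tray, at about (48,104) and (82,108) in the top half, and both sockets are open. All bars are where they were. I'll take bar 1 now.

drive_tool(
  increments=[
    [[0.001,0.001,0.05],[0,0,0],-0.4],
    [[0.001,0.001,0.08],[0,0,0],-0.4],
    [[0.001,0.001,0.093],[0,0,0],-0.4],
    [[0.001,0.001,0.093],[0,0,0],-0.4],
    [[0.001,0.001,0.093],[0,0,0],1],
    [[0.001,0.001,0.093],[0,0,0],1],
    [[0.001,0.001,0.093],[0,0,0],1],
    [[0.001,0.001,0.093],[0,0,0],1],
  ],
  newtons=30,
)

```text
t: 15.05
tcp_pos: [0.3781, 0.3174, 0.0099]
tool_rot: [-2.208, -2.235, -0.0]
force: [-2.1, -0.3, 2.6]
grip_width: 0.0251
gripper_force: 1.0
```

drive_tool(
  increments=[
    [[0,0,0],[0,0,0],1],
    [[0,0,0],[0,0,0],1],
    [[0,0,-0.03],[0,0,0],1],
    [[0,0,-0.09],[0,0,0],1],
    [[0,0,-0.15],[0,0,0],1],
    [[0,0,-0.19],[0,0,0],1],
    [[0,0,-0.19],[0,0,0],1],
  ],
)

```text
t: 15.92
tcp_pos: [0.3797, 0.3185, 0.2023]
tool_rot: [2.208, 2.233, 0.009]
force: [0.0, -0.1, -1.5]
grip_width: 0.0234
gripper_force: 30.0
```

Run:
```python
from h import *
plan(sc(-.042,.058),.16,82.2)
```

```text
t 15.925 tcp [0.3797 0.3185 0.2023] yaw 90.65 w 0.0234 F [ 0.0062 -0.0983 -1.5118]
shift mm [-244.2779  155.5927   42.2726] turn [ 0.2749 -0.2017  8.4474]
```

drive_tool(
  increments=[
    [[-0.244,0.156,0],[0,0,8.4],1],
    [[-0.244,0.156,0],[0,0,8.4],1],
    [[-0.244,0.156,0],[0,0,8.4],1],
    [[-0.244,0.156,0],[0,0,8.4],1],
    [[-0.244,0.156,0],[0,0,8.4],1],
    [[-0.244,0.156,0.05],[0,0,8.4],1],
    [[-0.244,0.156,0.05],[0,0,8.4],1],
    [[-0.244,0.156,0.05],[0,0,8.4],1],
  ],
)

```text
t: 16.92
tcp_pos: [0.5367, 0.0761, 0.1496]
tool_rot: [-2.363, -2.068, 0.001]
force: [-0.6, 1.1, -2.7]
grip_width: 0.0233
gripper_force: 30.0
```

Run:
```python
from h import *
plan(sc(-.042,.058),.115,82.2)
```

```text
t 16.925 tcp [0.5367 0.0761 0.1496] yaw 82.37 w 0.0233 F [-0.6111  1.1138 -2.6781]
shift mm [ 0.2985  1.6231 34.6248] turn [-0.0755 -0.0038  0.173 ]
```

drive_tool(
  increments=[
    [[0,0.001,0.012],[0,0,0],1],
    [[0,0.001,0.021],[0,0,0],1],
    [[0,0.001,0.025],[0,0,0],1],
    [[0,0.001,0.028],[0,0,0],1],
    [[0,0.001,0.031],[0,0,0],1],
    [[0,0.001,0.034],[0,0,0],1],
    [[0,0.001,0.034],[0,0,0],1],
    [[0,0.001,0.034],[0,0,0],1],
  ],
)

```text
t: 17.92
tcp_pos: [0.5381, 0.0751, 0.1158]
tool_rot: [-2.366, -2.067, 0.0]
force: [-1.8, 0.5, 0.5]
grip_width: 0.0238
gripper_force: 30.0
```

drive_tool(
  increments=[
    [[0,0,0],[0,0,0],0.3],
    [[0,0,0],[0,0,0],0.2],
    [[0,0,0],[0,0,0],0.2],
    [[0,0,-0.02],[0,0,0],0.2],
    [[0,0,-0.06],[0,0,0],0.2],
    [[0,0,-0.1],[0,0,0],-0.4],
    [[0,0,-0.1],[0,0,0],-0.4],
  ],
)

```text
t: 18.8
tcp_pos: [0.5403, 0.0757, 0.2189]
tool_rot: [2.363, 2.064, 0.009]
force: [-0.2, -0.3, -0.5]
grip_width: 0.0516
gripper_force: 0.0
```

Run:
```python
from h import *
plan([.3822,.204],.1,95.8)
```

```text
t 18.8 tcp [0.5403 0.0757 0.2189] yaw 82.27 w 0.0516 F [-0.1705 -0.2889 -0.4837]
shift mm [ 105.6765 -174.6275  117.9834] turn [  0.3697  -0.0563 -13.5282]
```

drive_tool(
  increments=[
    [[0.106,-0.175,0],[0,0,-13.7],-0.4],
    [[0.106,-0.175,0],[0,0,-13.7],-0.4],
    [[0.106,-0.175,0],[0,0,-13.7],-0.4],
    [[0.106,-0.175,0],[0,0,-13.7],-0.4],
    [[0.106,-0.175,0.06],[0,0,-13.7],-0.4],
    [[0.106,-0.175,0.12],[0,0,-13.7],-0.4],
    [[0.106,-0.175,0.12],[0,0,-13.7],-0.4],
    [[0.106,-0.175,0.12],[0,0,-13.7],-0.4],
  ],
)

```text
t: 19.8
tcp_pos: [0.3799, 0.204, 0.0968]
tool_rot: [2.103, 2.334, 0.002]
force: [0.4, 0.3, 0.0]
grip_width: 0.0617
gripper_force: 0.0
```

Run:
```python
from h import *
plan([.3822,.204],.007,95.9)
a=get_image("top");b=get_image("side")
for x in bars(a)[:7]:print(x[:3])
np.save("pics/t3.npy",a);np.save("pics/s3.npy",b)
cv2.imwrite("pics/m3.png",np.hstack([cv2.resize(a[140:260,220:390],(510,360),interpolation=cv2.INTER_CUBIC),cv2.resize(b[130:250,260:380],(360,360),interpolation=cv2.INTER_CUBIC)])[:,:800,::-1])
```

```text
t 19.8 tcp [0.3799 0.204  0.0968] yaw 95.96 w 0.0617 F [0.4375 0.3001 0.0455]
shift mm [-0.3277  2.2365 89.8471] turn [ 0.0487 -0.034   0.064 ]
(array([0.3828, 0.195 ]), array([43.3, 22.4]), -85.5744309425354)
(array([ 0.4207, -0.2726]), array([59.3, 23.1]), 87.1756362915039)
(array([ 0.4558, -0.3897]), array([62.6, 22.3]), 80.78984069824219)
(array([0.5402, 0.0834]), array([68. , 24.6]), 81.65142059326172)
(array([ 0.5504, -0.3905]), array([110. ,  22.9]), -80.2609806060791)
(array([ 0.5798, -0.268 ]), array([61.8, 23.5]), 78.15380859375)
(array([ 0.8065, -0.0472]), array([213.3,  31.3]), -85.16071891784668)
```

View pics/m3.png

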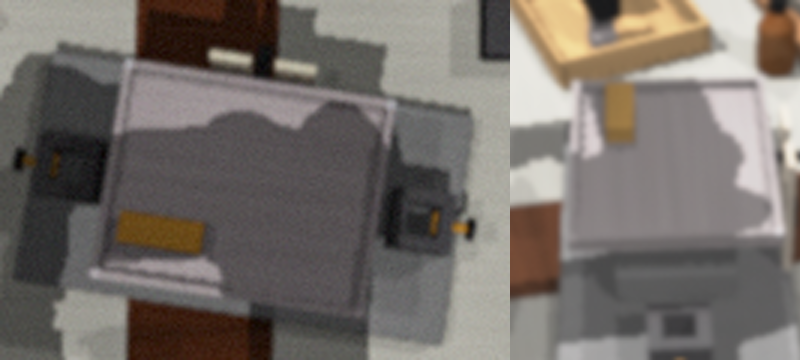

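The bar lies flat on the pan at (160,233) in the top crop, and both sockets are empty. Bar 2 next.

drive_tool(
  increments=[
    [[0,0.002,0.05],[0,0,0],-0.3],
    [[0,0.002,0.08],[0,0,0],-0.3],
    [[0,0.002,0.09],[0,0,0],-0.3],
    [[0,0.002,0.09],[0,0,0],-0.3],
    [[0,0.002,0.09],[0,0,0],1],
    [[0,0.002,0.09],[0,0,0],1],
    [[0,0.002,0.09],[0,0,0],1],
    [[0,0.002,0.09],[0,0,0],1],
  ],
  newtons=30,
)

```text
t: 20.9
tcp_pos: [0.3813, 0.2039, 0.006]
tool_rot: [2.102, 2.334, 0.001]
force: [0.6, -0.0, 3.9]
grip_width: 0.0238
gripper_force: 30.0
```

drive_tool(
  increments=[
    [[0,0,0],[0,0,0],1],
    [[0,0,0],[0,0,0],1],
    [[0,0,-0.03],[0,0,0],1],
    [[0,0,-0.09],[0,0,0],1],
    [[0,0,-0.15],[0,0,0],1],
    [[0,0,-0.19],[0,0,0],1],
    [[0,0,-0.19],[0,0,0],1],
  ],
)

```text
t: 21.78
tcp_pos: [0.3824, 0.2046, 0.198]
tool_rot: [2.101, 2.331, 0.008]
force: [0.3, 0.4, -3.2]
grip_width: 0.0236
gripper_force: 30.0
```

Run:
```python
from h import *
plan(sc(-.042,-.058),.15,82.2)
```

```text
t 21.775 tcp [0.3824 0.2046 0.198 ] yaw 95.95 w 0.0236 F [ 0.323   0.4452 -3.2252]
shift mm [-256.6095  113.8445   48.3782] turn [ 0.3104 -0.0978 13.7463]
```

drive_tool(
  increments=[
    [[-0.257,0.114,0],[0,0,13.7],1],
    [[-0.257,0.114,0],[0,0,13.7],1],
    [[-0.257,0.114,0],[0,0,13.7],1],
    [[-0.257,0.114,0],[0,0,13.7],1],
    [[-0.257,0.114,0],[0,0,13.7],1],
    [[-0.257,0.114,0.05],[0,0,13.7],1],
    [[-0.257,0.114,0.05],[0,0,13.7],1],
    [[-0.257,0.114,0.05],[0,0,13.7],1],
  ],
)

```text
t: 22.78
tcp_pos: [0.5207, -0.0391, 0.1456]
tool_rot: [-2.363, -2.068, 0.001]
force: [0.5, -0.0, -1.7]
grip_width: 0.0237
gripper_force: 30.0
```

Run:
```python
from h import *
plan(sc(-.042,-.058),.105,82.2)
# pan height from bar1 on pan (top view rect vs side)
a=np.load("pics/t3.npy");b=np.load("pics/s3.npy")
g=cv2.cvtColor(a,cv2.COLOR_RGB2GRAY)
```

```text
t 22.775 tcp [ 0.5207 -0.0391  0.1456] yaw 82.37 w 0.0237 F [ 0.4593 -0.0408 -1.6685]
shift mm [ 0.5629  1.7804 40.59  ] turn [-0.0795 -0.0102  0.1672]
```

drive_tool(
  increments=[
    [[0,0.001,0.016],[0,0,0],1],
    [[0,0.001,0.025],[0,0,0],1],
    [[0,0.001,0.029],[0,0,0],1],
    [[0,0.001,0.032],[0,0,0],1],
    [[0,0.001,0.035],[0,0,0],1],
    [[0,0.001,0.037],[0,0,0],1],
    [[0,0.001,0.038],[0,0,0],1],
    [[0,0.001,0.038],[0,0,0],1],
  ],
)

```text
t: 23.78
tcp_pos: [0.5222, -0.04, 0.1078]
tool_rot: [2.366, 2.067, 0.0]
force: [-1.0, 0.6, -0.1]
grip_width: 0.0239
gripper_force: 30.0
```

drive_tool(
  increments=[
    [[0,0,0],[0,0,0],0.3],
    [[0,0,0],[0,0,0],0.2],
    [[0,0,0],[0,0,0],0.2],
    [[0,0,-0.02],[0,0,0],0.2],
    [[0,0,-0.06],[0,0,0],0.2],
    [[0,0,-0.1],[0,0,0],-0.4],
    [[0,0,-0.1],[0,0,0],-0.4],
  ],
)

```text
t: 24.65
tcp_pos: [0.5243, -0.0399, 0.2108]
tool_rot: [2.363, 2.064, 0.007]
force: [-0.6, 0.4, -0.1]
grip_width: 0.052
gripper_force: 0.0
```

Run:
```python
from h import *
plan([.5513,-.392],.1,100)
```

```text
t 24.65 tcp [ 0.5243 -0.0399  0.2108] yaw 82.27 w 0.052 F [-0.6244  0.4163 -0.0622]
shift mm [-345.3269   73.4392  111.1268] turn [  0.3594   0.0402 -17.7263]
```

drive_tool(
  increments=[
    [[-0.345,0.073,0],[0,0,-17.6],-0.4],
    [[-0.345,0.073,0],[0,0,-17.6],-0.4],
    [[-0.345,0.073,0],[0,0,-17.6],-0.4],
    [[-0.345,0.073,0],[0,0,-17.6],-0.4],
    [[-0.345,0.073,0.02],[0,0,-17.6],-0.4],
    [[-0.345,0.073,0.06],[0,0,-17.6],-0.4],
    [[-0.345,0.073,0.11],[0,0,-17.6],-0.4],
    [[-0.345,0.073,0.11],[0,0,-17.6],-0.4],
  ],
)

```text
t: 25.65
tcp_pos: [0.5442, -0.3901, 0.092]
tool_rot: [-2.016, -2.396, 0.002]
force: [0.1, 0.5, 0.5]
grip_width: 0.0614
gripper_force: 0.0
```

Run:
```python
from h import *
plan([.5513,-.392],.006,99.9)
a=get_image("top")
for x in bars(a)[:7]:print(x[:3])
```

```text
t 25.65 tcp [ 0.5442 -0.3901  0.092 ] yaw 99.85 w 0.0614 F [0.1352 0.5352 0.4938]
shift mm [-3.6721  7.3223 85.9235] turn [-0.452  -0.4131 -0.0485]
(array([ 0.4207, -0.2726]), array([59.5, 22.7]), 86.59996032714844)
(array([ 0.4556, -0.3897]), array([63.3, 22.3]), 80.80370330810547)
(array([ 0.5235, -0.043 ]), array([66.6, 25.3]), 82.58294677734375)
(array([ 0.5494, -0.3855]), array([99.7, 22.6]), -80.3148946762085)
(array([0.5407, 0.0825]), array([66.5, 25.4]), 82.36827087402344)
(array([ 0.579 , -0.2679]), array([60.8, 22.5]), 78.630859375)
(array([ 0.8058, -0.0474]), array([213.6,  30.3]), -84.79180669784546)
```

drive_tool(
  increments=[
    [[-0.003,0.007,0.04],[0,0,0],-0.3],
    [[-0.003,0.007,0.07],[0,0,0],-0.3],
    [[-0.003,0.007,0.085],[0,0,0],-0.3],
    [[-0.003,0.007,0.085],[0,0,0],-0.3],
    [[-0.003,0.007,0.085],[0,0,0],1],
    [[-0.003,0.007,0.085],[0,0,0],1],
    [[-0.003,0.007,0.085],[0,0,0],1],
    [[-0.003,0.007,0.085],[0,0,0],1],
  ],
  newtons=40,
)

```text
t: 26.7
tcp_pos: [0.554, -0.3944, 0.013]
tool_rot: [-2.022, -2.402, 0.003]
force: [-4.9, -0.5, 6.2]
grip_width: 0.0233
gripper_force: 40.0
```

drive_tool(
  increments=[
    [[0,0,0],[0,0,0],1],
    [[0,0,0],[0,0,0],1],
    [[0,0,-0.03],[0,0,0],1],
    [[0,0,-0.09],[0,0,0],1],
    [[0,0,-0.15],[0,0,0],1],
    [[0,0,-0.19],[0,0,0],1],
    [[0,0,-0.19],[0,0,0],1],
  ],
)

```text
t: 27.58
tcp_pos: [0.5575, -0.3941, 0.2059]
tool_rot: [2.018, 2.4, 0.002]
force: [0.8, 0.0, -4.2]
grip_width: 0.0237
gripper_force: 40.0
```

Run:
```python
from h import *
plan(sc(.042,0),.14,82.2)
```

```text
t 27.575 tcp [ 0.5575 -0.3941  0.2059] yaw 99.89 w 0.0237 F [ 0.834   0.0318 -4.1808]
shift mm [386.0481 123.8422  64.9841] turn [ 0.3304  0.1887 17.6886]
```

drive_tool(
  increments=[
    [[0.386,0.124,0],[0,0,17.7],1],
    [[0.386,0.124,0],[0,0,17.7],1],
    [[0.386,0.124,0],[0,0,17.7],1],
    [[0.386,0.124,0],[0,0,17.7],1],
    [[0.386,0.124,0],[0,0,17.7],1],
    [[0.386,0.124,0],[0,0,17.7],1],
    [[0.386,0.124,0.04],[0,0,17.7],1],
    [[0.386,0.124,0.06],[0,0,17.7],1],
  ],
)

```text
t: 28.58
tcp_pos: [0.6086, 0.0122, 0.1382]
tool_rot: [-2.357, -2.069, 0.005]
force: [-0.9, -0.6, -4.3]
grip_width: 0.0233
gripper_force: 40.0
```

Run:
```python
from h import *
plan(sc(.042,0),.12,82.2)
```

```text
t 28.575 tcp [0.6086 0.0122 0.1382] yaw 82.55 w 0.0233 F [-0.9128 -0.6051 -4.3142]
shift mm [-4.1869  5.686  18.1866] turn [-0.3616 -0.0574  0.3468]
```

drive_tool(
  increments=[
    [[-0.003,0.004,0.005],[0,0,0],1],
    [[-0.003,0.004,0.01],[0,0,0],1],
    [[-0.003,0.004,0.015],[0,0,0],1],
    [[-0.003,0.004,0.015],[0,0,0],1],
  ],
)

```text
t: 29.08
tcp_pos: [0.615, 0.004, 0.1278]
tool_rot: [2.368, 2.064, 0.0]
force: [-0.4, -0.4, -4.1]
grip_width: 0.0233
gripper_force: 40.0
```

Run:
```python
from h import *
plan(sc(.042,0),.11,82.2)
b=get_image("side")
cv2.imwrite("pics/m4.png",cv2.resize(b[100:270,230:420],(760,680),interpolation=cv2.INTER_CUBIC)[:600,:,::-1])
```

```text
t 29.075 tcp [0.615  0.004  0.1278] yaw 82.13 w 0.0233 F [-0.3894 -0.4474 -4.0899]
shift mm [ 3.1247 -1.8702 17.836 ] turn [ 0.0169  0.0054 -0.0709]
```

View pics/m4.png

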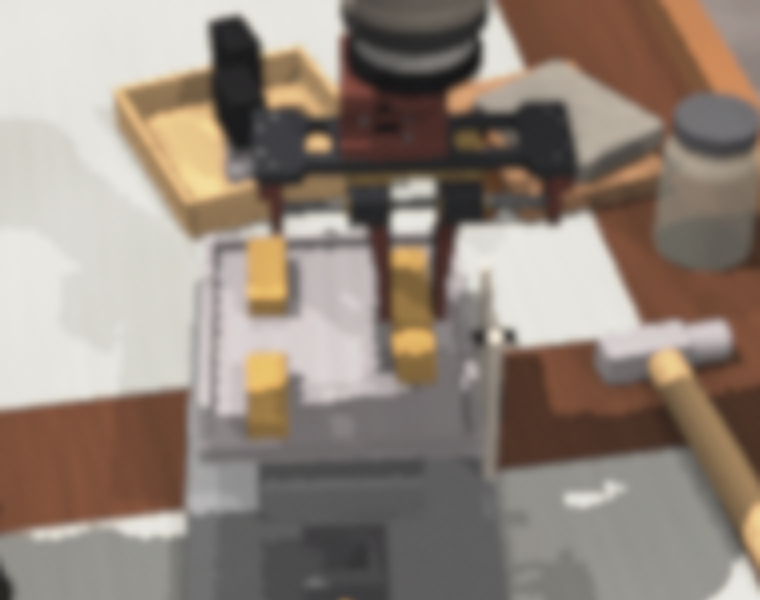

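Two bars lie on the pan at (267,275) and (267,395). The long bar is held level above its place at (410,310). Lowering it.

drive_tool(
  increments=[
    [[0.001,0,0.008],[0,0,0],1],
    [[0.001,0,0.012],[0,0,0],1],
    [[0.001,0,0.015],[0,0,0],1],
    [[0.001,0,0.018],[0,0,0],1],
    [[0.001,0,0.021],[0,0,0],1],
    [[0.001,0,0.023],[0,0,0],1],
    [[0.001,0,0.023],[0,0,0],1],
  ],
)

```text
t: 30.0
tcp_pos: [0.615, 0.0056, 0.1046]
tool_rot: [-2.367, -2.065, 0.0]
force: [-1.9, 0.3, -1.2]
grip_width: 0.024
gripper_force: 40.0
```

drive_tool(
  increments=[
    [[0,0,0.002],[0,0,0],1],
    [[0,0,0.004],[0,0,0],1],
    [[0,0,0.004],[0,0,0],1],
    [[0,0,0.004],[0,0,0],0.3],
    [[0,0,0.004],[0,0,0],0.2],
    [[0,0,0.004],[0,0,0],0.2],
    [[0,0,-0.03],[0,0,0],0.2],
    [[0,0,-0.08],[0,0,0],0.2],
  ],
)

```text
t: 31.0
tcp_pos: [0.6141, 0.0054, 0.1843]
tool_rot: [-2.366, -2.064, 0.004]
force: [-0.2, -0.4, -0.8]
grip_width: 0.0354
gripper_force: 0.0
```

Run:
```python
from h import *
plan([.5805,-.2695],.15,78.4)
```

```text
t 31.0 tcp [0.6141 0.0054 0.1843] yaw 82.19 w 0.0354 F [-0.1866 -0.4245 -0.7718]
shift mm [-276.8664    4.1567   34.3535] turn [-0.1764  0.0282  3.7863]
```

drive_tool(
  increments=[
    [[-0.277,0.004,0],[0,0,3.8],-0.4],
    [[-0.277,0.004,0],[0,0,3.8],-0.4],
    [[-0.277,0.004,0],[0,0,3.8],-0.4],
    [[-0.277,0.004,0],[0,0,3.8],-0.4],
    [[-0.277,0.004,0.03],[0,0,3.8],-0.4],
    [[-0.277,0.004,0.08],[0,0,3.8],-0.4],
    [[-0.277,0.004,0.08],[0,0,3.8],-0.4],
    [[-0.277,0.004,0.08],[0,0,3.8],-0.4],
  ],
)

```text
t: 32.0
tcp_pos: [0.5827, -0.2689, 0.1062]
tool_rot: [2.433, 1.986, 0.002]
force: [0.9, -0.9, 0.5]
grip_width: 0.0619
gripper_force: 0.0
```

Run:
```python
from h import *
plan([.5805,-.2695],.007,78.4)
a=get_image("top");b=get_image("side");np.save("pics/s5.npy",b);np.save("pics/t5.npy",a)
for x in bars(a)[:7]:print(x[:3])
for z in(.123,.103,.088): print(z,[proj("side",np.append(sc(-.079,y),z)) for y in(-.099,.099)])
cv2.imwrite("pics/m5.png",cv2.resize(b[140:215,270:380],(792,540),interpolation=cv2.INTER_CUBIC)[:,:,::-1])
```

```text
t 32.0 tcp [ 0.5827 -0.2689  0.1062] yaw 78.45 w 0.0619 F [ 0.9004 -0.9142  0.5082]
shift mm [-1.0617 -2.1692 99.2443] turn [ 0.1049 -0.0129  0.0457]
(array([ 0.4208, -0.2726]), array([59.4, 22.7]), 86.90826416015625)
(array([ 0.4559, -0.3885]), array([60.9, 22.1]), 80.80370330810547)
(array([ 0.5234, -0.0422]), array([65.3, 24.7]), 82.96186828613281)
(array([0.5401, 0.0811]), array([66., 25.]), 81.6517333984375)
(array([ 0.5809, -0.2637]), array([52.5, 23.4]), 77.11312103271484)
(array([0.6243, 0.0081]), array([117.9,  25.9]), 82.44020080566406)
(array([ 0.8057, -0.0474]), array([213.6,  31.4]), -84.85085153579712)
0.123 [array([278.8896, 207.2972]), array([280.6799, 155.1557])]
0.103 [array([279.4387, 213.9155]), array([281.1451, 161.5433])]
0.088 [array([279.8419, 218.7757]), array([281.4876, 166.246 ])]
```

View pics/m5.png

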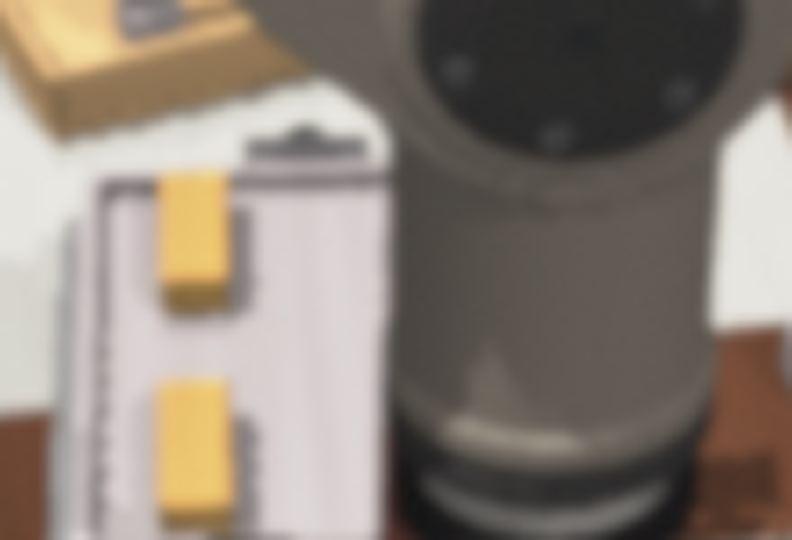

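The rear-left pan corner, at crop (90,180), has dropped about 11 px. The pan may already be near the band, so I'll return the arm to its start pose for a clear view directly comparable with the first pictures.

Run:
```python
from h import *
plan([.235,-.632],.222,20.4)
```

```text
t 32.1 tcp [ 0.5832 -0.2691  0.1071] yaw 78.44 w 0.0612 F [ 0.3056 -0.2111  0.4868]
shift mm [-425.3191 -268.0495 -115.7369] turn [ 0.2061 -0.0887 58.0445]
```

drive_tool(
  increments=[
    [[0,0,-0.06],[0,0,0],-1],
    [[-0.425,-0.268,-0.115],[0,0,58],-1],
    [[-0.425,-0.268,-0.115],[0,0,58],-1],
    [[-0.425,-0.268,-0.115],[0,0,58],-1],
    [[-0.425,-0.268,-0.115],[0,0,58],-1],
    [[-0.425,-0.268,-0.115],[0,0,58],-1],
    [[-0.425,-0.268,-0.115],[0,0,58],-1],
    [[-0.425,-0.268,-0.115],[0,0,58],-1],
  ],
)

```text
t: 33.1
tcp_pos: [0.2799, -0.5846, 0.215]
tool_rot: [3.088, 0.556, 0.003]
force: [0.1, 0.3, -0.3]
grip_width: 0.0881
gripper_force: 0.0
```

Run:
```python
from h import *
plan([.235,-.632],.222,20.4)
a=get_image("top");b=get_image("side");np.save("pics/s6.npy",b);np.save("pics/t6.npy",a)
print([x[:3] for x in bars(a)[:6]])
# predicted rim corners per sink, calibrate with picture 0
f=lambda v:cv2.resize(v[145:245,265:390],(500,400),interpolation=cv2.INTER_CUBIC)
b0=np.load("pics/side0.npy")
cv2.imwrite("pics/m6.png",np.vstack([cv2.resize(b0[148:223,270:370],(800,300),interpolation=cv2.INTER_CUBIC) *0+cv2.resize(b0[140:215,270:378],(800,300)),cv2.resize(b[140:215,270:378],(800,300))])[:,:,::-1])
# fit sink: top and bottom rim edges in side via vertical gradient profile shift between b0 and b
for cols in ((290,297),(335,345)):
    p0=b0[140:240,cols[0]:cols[1]].mean((1,2));p=b[140:240,cols[0]:cols[1]].mean((1,2))
    print(cols,"\n",p0[:30].round(),"\n",p[:40].round(),"\n",p0[45:80].round(),"\n",p[50:95].round())
```

```text
t 33.1 tcp [ 0.2799 -0.5846  0.215 ] yaw 20.42 w 0.0881 F [ 0.1366  0.2669 -0.2807]
shift mm [-58.5902  28.8075  -6.9357] turn [ 0.2114 -0.0647  0.0196]
[(array([ 0.4202, -0.2726]), array([58.7, 21.5]), -89.11229604482651), (array([ 0.4557, -0.3904]), array([62.2, 22.4]), 79.80464172363281), (array([ 0.5232, -0.0422]), array([65.9, 25. ]), 82.9615478515625), (array([0.5402, 0.0814]), array([65.7, 25. ]), 82.96304321289062), (array([ 0.5793, -0.2679]), array([61.9, 24.6]), 77.10613250732422), (array([0.6244, 0.0079]), array([117.5,  26.2]), 82.09355163574219)]
(290, 297) 
 [207. 207. 207. 207. 204. 194. 170. 141. 123. 117. 115. 114. 117. 135.
 161. 164. 142. 132. 160. 192. 207. 211. 211. 211. 211. 211. 211. 211.
 211. 210.] 
 [133. 131. 127. 128. 140. 154. 150. 134. 121. 116. 114. 113. 112. 111.
 113. 128. 158. 190. 210. 218. 222. 225. 223. 211. 188. 167. 161. 168.
 176. 179. 180. 180. 180. 181. 181. 181. 181. 179. 168. 148.] 
 [210. 210. 210. 210. 210. 210. 210. 210. 210. 211. 211. 212. 212. 212.
 213. 213. 213. 214. 214. 214. 212. 200. 170. 132. 114. 116. 123. 127.
 129. 129. 129. 1
[... 337 characters left out ...]
173. 149. 150. 174. 193. 201. 202. 202. 202. 203. 203. 204. 205. 205.
 204. 205.] 
 [192. 189. 184. 179. 174. 172. 172. 172. 172. 172. 174. 176. 183. 193.
 205. 216. 223. 225. 226. 226. 225. 219. 199. 170. 154. 168. 188. 198.
 201. 199. 197. 192. 190. 189. 187. 180. 172. 168. 168. 169.] 
 [212. 213. 213. 213. 213. 213. 214. 214. 214. 214. 214. 214. 214. 214.
 214. 214. 214. 214. 212. 203. 180. 145. 118. 110. 103.  93.  86.  86.
  88.  90.  91.  92.  93.  92.  93.] 
 [171. 173. 175. 176. 175. 173. 172. 172. 167. 155. 145. 141. 143. 156.
 179. 199. 207. 211. 213. 213. 214. 213. 211. 202. 177. 142. 118. 113.
 108.  97.  91.  90.  91.  91.  92.  92.  92.  93.  93.  93.  93.  93.
  93.  94.  94.]
```

View pics/m6.png

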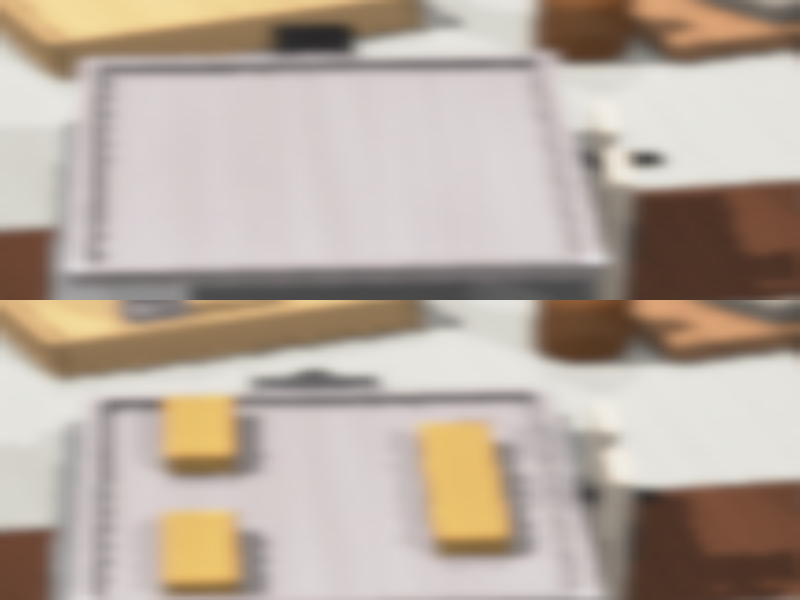

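The side profiles shift by about 8.9 px at the front and 8.65 px at the rear. That puts the sink at about 27 mm (0.78 kg), so one more short bar should do. I'll take the one at (0.5805,-0.2695).

Run:
```python
from h import *
plan([.5805,-.2693],.12,78)
```

```text
t 33.2 tcp [ 0.2729 -0.5895  0.2153] yaw 19.77 w 0.0877 F [0.3424 0.0826 0.7597]
shift mm [ 398.1635 -197.8793   92.6526] turn [  0.2116   0.372  -58.2309]
```

drive_tool(
  increments=[
    [[0.398,-0.198,0],[0,0,-58],-0.4],
    [[0.398,-0.198,0],[0,0,-58],-0.4],
    [[0.398,-0.198,0],[0,0,-58],-0.4],
    [[0.398,-0.198,0],[0,0,-58],-0.4],
    [[0.398,-0.198,0],[0,0,-58],-0.4],
    [[0.398,-0.198,0],[0,0,-58],-0.4],
    [[0.398,-0.198,0.04],[0,0,-58],-0.4],
    [[0.398,-0.198,0.1],[0,0,-58],-0.4],
  ],
)

```text
t: 34.2
tcp_pos: [0.5897, -0.2552, 0.124]
tool_rot: [2.422, 1.989, 0.012]
force: [-0.4, -1.2, -0.7]
grip_width: 0.0613
gripper_force: 0.0
```

drive_tool(
  increments=[
    [[0,0,0],[0,0,0],-0.4],
    [[0,0,0],[0,0,0],-0.4],
    [[0,0,0],[0,0,0],-0.4],
  ],
)

```text
t: 34.58
tcp_pos: [0.5841, -0.262, 0.1232]
tool_rot: [2.433, 1.98, 0.003]
force: [-0.5, -0.9, -0.4]
grip_width: 0.0615
gripper_force: 0.0
```

Run:
```python
from h import *
plan([.5805,-.2693],.007,78)
print([x[:3] for x in bars(get_image("top"))[:6]])
```

```text
t 34.575 tcp [ 0.5841 -0.262   0.1232] yaw 78.27 w 0.0615 F [-0.4718 -0.8758 -0.3866]
shift mm [ -7.7113  -2.5365 116.2308] turn [0.2566 0.0875 0.2661]
[(array([ 0.4208, -0.2726]), array([59.2, 22.7]), 87.40945434570312), (array([ 0.4559, -0.3875]), array([57.7, 22.7]), 81.6401596069336), (array([ 0.5234, -0.0422]), array([65.3, 24.7]), 82.9618911743164), (array([0.5403, 0.0811]), array([66. , 24.6]), 81.65176391601562), (array([ 0.5812, -0.2621]), array([48.8, 23.4]), 77.11312103271484), (array([0.6244, 0.0081]), array([117.8,  26. ]), 82.07417297363281)]
```

drive_tool(
  increments=[
    [[-0.008,-0.002,0.06],[0,0,0],-0.3],
    [[-0.008,-0.002,0.1],[0,0,0],-0.3],
    [[-0.008,-0.002,0.116],[0,0,0],-0.3],
    [[-0.008,-0.002,0.116],[0,0,0],-0.3],
    [[-0.008,-0.002,0.116],[0,0,0],1],
    [[-0.008,-0.002,0.116],[0,0,0],1],
    [[-0.008,-0.002,0.116],[0,0,0],1],
    [[-0.008,-0.002,0.116],[0,0,0],1],
  ],
  newtons=30,
)

```text
t: 35.62
tcp_pos: [0.5801, -0.2677, 0.0048]
tool_rot: [2.434, 1.985, 0.001]
force: [-0.2, 0.3, 3.1]
grip_width: 0.0236
gripper_force: 30.0
```

drive_tool(
  increments=[
    [[0,0,0],[0,0,0],1],
    [[0,0,0],[0,0,0],1],
    [[0,0,-0.03],[0,0,0],1],
    [[0,0,-0.09],[0,0,0],1],
    [[0,0,-0.15],[0,0,0],1],
    [[0,0,-0.18],[0,0,0],1],
    [[0,0,-0.18],[0,0,0],1],
    [[0,0,-0.18],[0,0,0],1],
  ],
)

```text
t: 36.62
tcp_pos: [0.5782, -0.2672, 0.1822]
tool_rot: [-2.433, -1.984, 0.003]
force: [0.2, 0.3, -2.1]
grip_width: 0.0237
gripper_force: 30.0
```

Run:
```python
from h import *
plan(sc(-.008,.0),.14,82.2)
```

```text
t 36.625 tcp [ 0.5782 -0.2672  0.1822] yaw 78.39 w 0.0237 F [ 0.1848  0.2734 -2.0673]
shift mm [272.7099 -70.3279  42.4841] turn [-0.1737 -0.0246 -3.8145]
```

drive_tool(
  increments=[
    [[0.272,-0.07,0],[0,0,-3.8],1],
    [[0.272,-0.07,0],[0,0,-3.8],1],
    [[0.272,-0.07,0],[0,0,-3.8],1],
    [[0.272,-0.07,0],[0,0,-3.8],1],
    [[0.272,-0.07,0],[0,0,-3.8],1],
    [[0.272,-0.07,0.04],[0,0,-3.8],1],
    [[0.272,-0.07,0.05],[0,0,-3.8],1],
    [[0.272,-0.07,0.05],[0,0,-3.8],1],
  ],
)

```text
t: 37.62
tcp_pos: [0.5645, 0.0123, 0.1326]
tool_rot: [-2.367, -2.062, 0.005]
force: [0.1, 0.1, -1.1]
grip_width: 0.0235
gripper_force: 30.0
```

Run:
```python
from h import *
plan(sc(-.008,.0),.085,82.2)
```

```text
t 37.625 tcp [0.5645 0.0123 0.1326] yaw 82.14 w 0.0235 F [ 0.1179  0.0669 -1.0948]
shift mm [ 1.7456 -0.521  47.561 ] turn [-0.2088  0.0377 -0.0608]
```

drive_tool(
  increments=[
    [[0.001,0,0.02],[0,0,0],1],
    [[0.001,0,0.031],[0,0,0],1],
    [[0.001,0,0.036],[0,0,0],1],
    [[0.001,0,0.039],[0,0,0],1],
    [[0.001,0,0.042],[0,0,0],1],
    [[0.001,0,0.045],[0,0,0],1],
    [[0.001,0,0.046],[0,0,0],1],
    [[0.001,0,0.046],[0,0,0],1],
  ],
)

```text
t: 38.62
tcp_pos: [0.5661, 0.014, 0.0882]
tool_rot: [2.367, 2.065, 0.001]
force: [1.0, 0.4, -1.1]
grip_width: 0.0236
gripper_force: 30.0
```

drive_tool(
  increments=[
    [[0,0,0.002],[0,0,0],1],
    [[0,0,0.003],[0,0,0],1],
    [[0,0,0.004],[0,0,0],1],
    [[0,0,0.004],[0,0,0],1],
  ],
)

```text
t: 39.12
tcp_pos: [0.5661, 0.014, 0.0842]
tool_rot: [2.367, 2.065, 0.001]
force: [1.2, -0.9, 0.9]
grip_width: 0.024
gripper_force: 30.0
```

Now release with a small opening, rise and return to the clear view.

drive_tool(
  increments=[
    [[0,0,0],[0,0,0],0.3],
    [[0,0,0],[0,0,0],0.25],
    [[0,0,0],[0,0,0],0.25],
    [[0,0,0],[0,0,0],0.25],
    [[0,0,-0.03],[0,0,0],0.25],
    [[0,0,-0.08],[0,0,0],0.25],
    [[0,0,-0.14],[0,0,0],0.25],
    [[0,0,-0.14],[0,0,0],0.25],
  ],
)

```text
t: 40.12
tcp_pos: [0.5688, 0.0147, 0.2291]
tool_rot: [2.363, 2.061, 0.011]
force: [-0.2, 0.5, -0.6]
grip_width: 0.0329
gripper_force: 0.0
```

Run:
```python
from h import *
plan([.25,-.61],.222,20.4)
```

```text
t 40.125 tcp [0.5688 0.0147 0.2291] yaw 82.18 w 0.0329 F [-0.2161  0.4579 -0.5919]
shift mm [-662.289  -230.8966    3.9164] turn [ 0.4233 -0.3676 61.7804]
```

drive_tool(
  increments=[
    [[-0.662,-0.231,0],[0,0,61.8],-1],
    [[-0.662,-0.231,0],[0,0,61.8],-1],
    [[-0.662,-0.231,0],[0,0,61.8],-1],
    [[-0.662,-0.231,0],[0,0,61.8],-1],
    [[-0.662,-0.231,0],[0,0,61.8],-1],
    [[-0.662,-0.231,0],[0,0,61.8],-1],
    [[-0.662,-0.231,0],[0,0,61.8],-1],
    [[-0.662,-0.231,0],[0,0,61.8],-1],
  ],
)

```text
t: 41.12
tcp_pos: [0.3368, -0.4325, 0.2231]
tool_rot: [-3.091, -0.556, 0.001]
force: [0.9, -0.2, 0.6]
grip_width: 0.0879
gripper_force: 0.0
```

Run:
```python
from h import *
plan([.235,-.632],.222,20.4)
```

```text
t 41.125 tcp [ 0.3368 -0.4325  0.2231] yaw 20.4 w 0.0879 F [ 0.9042 -0.2077  0.5912]
shift mm [-165.0015  151.5239    1.0744] turn [-0.0614  0.0431 -0.0021]
```

drive_tool(
  increments=[
    [[-0.164,0.151,0],[0,0,0],-1],
    [[-0.164,0.151,0],[0,0,0],-1],
    [[-0.164,0.151,0],[0,0,0],-1],
    [[-0.164,0.151,0],[0,0,0],-1],
    [[-0.164,0.151,0],[0,0,0],-1],
    [[-0.164,0.151,0],[0,0,0],-1],
    [[-0.164,0.151,0],[0,0,0],-1],
  ],
)

```text
t: 42.0
tcp_pos: [0.2388, -0.6285, 0.2238]
tool_rot: [-3.09, -0.56, -0.001]
force: [0.6, 0.2, -0.6]
grip_width: 0.0875
gripper_force: 0.0
```

Run:
```python
from h import *
a=get_image("top");b=get_image("side");b0=np.load("pics/side0.npy");b6=np.load("pics/s6.npy")
def cross(p,lv,i0):
    for i in range(i0,len(p)-1):
        if p[i]>=lv>p[i+1]: return i+(p[i]-lv)/(p[i]-p[i+1])
for cols in((300,312),(335,345)):
    P=[x[140:240,cols[0]:cols[1]].mean((1,2)) for x in(b0,b6,b)]
    e=[140+cross(p,160,i) for p,i in zip(P,(60,69,72))]
    # expected front lower edge row vs sink
    u=(cols[0]+cols[1])/2
    xs=np.linspace(-.08,.08,161)
    def row(s):
        q=np.array([proj("side",np.append(sc(x,-.101),.109-s)) for x in xs]);return np.interp(u,q[:,0],q[:,1])
    S=np.linspace(0,.06,61);rows=np.array([row(s)-row(0) for s in S])
    print(cols,e,[np.interp(v-e[0],rows,S) for v in e])
rp=[x[140:190,335:345].mean((1,2)) for x in(b0,b6,b)]
print([140+10+np.argmin(p[10:45]) for p in rp],rp[2][10:35].round())
print([x[:3] for x in bars(a)])
cv2.imwrite("pics/m7.png",np.vstack([cv2.resize(b[80:270,180:460],(560,380)),cv2.resize(a[130:240,100:380],(560,220))])[:,:,::-1])
```

```text
Traceback (most recent call last):
  File "h.py", line 11, in proj
    K,E=cam(n);p=K@np.linalg.inv(E)[:3]@np.append(P,1);return p[:2]/p[2]
        ~~~^^^
  File "h.py", line 5, in cam
    m=camera_model(n);return np.array([[m["fx"],0,m["cx"]],[0,m["fy"],m["cy"]],[0,0,1]]),np.array(m["extrinsics"])
ValueError: time passes only in moves, steps and waits
```

```bash
sed -i 's/^def cam(n):/import functools\n@functools.cache\ndef cam(n):/' h.py
python3 - <<'E'
from h import *
a=get_image("top");b=get_image("side");b0=np.load("pics/side0.npy");b6=np.load("pics/s6.npy")
def cross(p,lv,i0):
    for i in range(i0,len(p)-1):
        if p[i]>=lv>p[i+1]: return i+(p[i]-lv)/(p[i]-p[i+1])
for cols in((300,312),(335,345)):
    P=[x[140:240,cols[0]:cols[1]].mean((1,2)) for x in(b0,b6,b)]
    e=[140+cross(p,160,i) for p,i in zip(P,(60,69,72))]
    S=np.linspace(0,.06,13);rows=np.array([proj("side",np.append(sc(0,-.101),.12-s))[1] for s in S]);rows-=rows[0]
    print(cols,e,[np.interp(v-e[0],rows,S) for v in e])
print(telemetry.get_state()["t"],[x[:3] for x in bars(a)])
cv2.imwrite("pics/m7.png",np.vstack([cv2.resize(b[80:270,180:460],(560,380)),cv2.resize(a[130:240,100:380],(560,220))])[:,:,::-1])
E
```

```text
(300, 312) [np.float64(206.74481658692184), np.float64(215.5622119815668), np.float64(217.5035460992908)] [np.float64(0.0), np.float64(0.026846902275523953), np.float64(0.032875018232625126)]
(335, 345) [np.float64(205.57074569789677), np.float64(214.48169014084507), np.float64(216.42725598526704)] [np.float64(0.0), np.float64(0.027136562574496828), np.float64(0.033179590010640525)]
42.2 [(array([ 0.4203, -0.2726]), array([58.5, 21.4]), 89.59690856933594), (array([ 0.4555, -0.3903]), array([62.2, 20.9]), 79.79319763183594), (array([ 0.523 , -0.0422]), array([65.3, 24.7]), 82.9615478515625), (array([0.54  , 0.0808]), array([65.2, 24.8]), 82.34848022460938), (array([0.57  , 0.0129]), array([64.8, 25.5]), 82.15165710449219), (array([0.6236, 0.0081]), array([117.3,  25.9]), 82.30411529541016), (array([ 0.8054, -0.0476]), array([213.6,  30.7]), -85.19676923751831), (array([ 0.9437, -0.7931]), array([31.3, 29.2]), -88.26585447788239)]
```

View pics/m7.png

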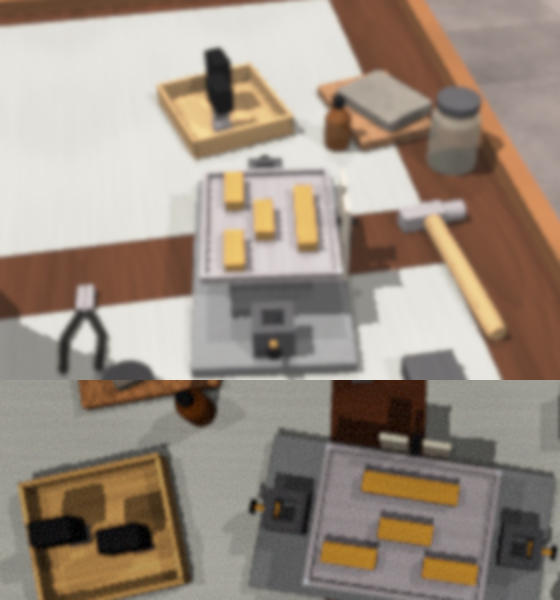

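All four bars lie flat, both plugs are in the tray and both sockets are free. The sink is about 33 mm (0.94 kg), which is only just inside the band. Another short bar (150–250 g) would bring it to 38–42 mm, so I'll lay one on top of the long bar.

Run:
```python
from h import *
a=get_image("top")
print([x[:3] for x in bars(a,.1)[2:6]])
plan([.421,-.274],.12,87.5)
```

```text
[(array([ 0.5218, -0.0389]), array([59.8, 22.8]), 82.36727905273438), (array([0.5373, 0.0738]), array([60.3, 22.7]), 82.12266540527344), (array([0.5647, 0.0117]), array([59.5, 23.3]), 82.15158081054688), (array([0.6141, 0.007 ]), array([107.4,  23.9]), 82.21150970458984)]
t 42.25 tcp [ 0.2378 -0.6296  0.2243] yaw 20.43 w 0.0879 F [ 0.2086 -0.045  -0.4224]
shift mm [ 295.7781 -269.2729  104.3168] turn [  0.0198   0.0008 -67.0685]
```

drive_tool(
  increments=[
    [[0.296,-0.269,0],[0,0,-67],-0.4],
    [[0.296,-0.269,0],[0,0,-67],-0.4],
    [[0.296,-0.269,0],[0,0,-67],-0.4],
    [[0.296,-0.269,0],[0,0,-67],-0.4],
    [[0.296,-0.269,0],[0,0,-67],-0.4],
    [[0.296,-0.269,0],[0,0,-67],-0.4],
    [[0.296,-0.269,0.04],[0,0,-67],-0.4],
    [[0.296,-0.269,0.1],[0,0,-67],-0.4],
  ],
)

```text
t: 43.25
tcp_pos: [0.4243, -0.2732, 0.1252]
tool_rot: [2.262, 2.172, 0.004]
force: [0.7, -1.2, -0.8]
grip_width: 0.0612
gripper_force: 0.0
```

drive_tool(
  increments=[
    [[0,0,0],[0,0,0],-0.4],
    [[0,0,0],[0,0,0],-0.4],
    [[0,0,0],[0,0,0],-0.4],
  ],
)

```text
t: 43.62
tcp_pos: [0.4224, -0.2759, 0.1264]
tool_rot: [2.27, 2.166, 0.001]
force: [0.4, -0.4, -0.9]
grip_width: 0.0615
gripper_force: 0.0
```

Run:
```python
from h import *
plan([.421,-.274],.007,87.5)
print([x[:3] for x in bars(get_image("top"))[:2]])
```

```text
t 43.625 tcp [ 0.4224 -0.2759  0.1264] yaw 87.32 w 0.0615 F [ 0.3958 -0.3699 -0.9014]
shift mm [  2.1064  -1.8805 119.4137] turn [ 0.1993  0.1229 -0.1755]
[(array([ 0.4208, -0.2726]), array([59.4, 22.7]), 86.90826416015625), (array([ 0.4513, -0.4063]), array([27.1, 26.2]), 88.9652328491211)]
```

drive_tool(
  increments=[
    [[0.002,-0.001,0.06],[0,0,0],-0.3],
    [[0.002,-0.001,0.1],[0,0,0],-0.3],
    [[0.002,-0.001,0.119],[0,0,0],-0.3],
    [[0.002,-0.001,0.119],[0,0,0],-0.3],
    [[0.002,-0.001,0.119],[0,0,0],1],
    [[0.002,-0.001,0.119],[0,0,0],1],
    [[0.002,-0.001,0.119],[0,0,0],1],
    [[0.002,-0.001,0.119],[0,0,0],1],
  ],
  newtons=30,
)

```text
t: 44.68
tcp_pos: [0.4204, -0.2729, 0.0057]
tool_rot: [2.271, 2.169, 0.0]
force: [-1.1, 0.1, 4.3]
grip_width: 0.0239
gripper_force: 30.0
```

drive_tool(
  increments=[
    [[0,0,0],[0,0,0],1],
    [[0,0,0],[0,0,0],1],
    [[0,0,-0.03],[0,0,0],1],
    [[0,0,-0.09],[0,0,0],1],
    [[0,0,-0.15],[0,0,0],1],
    [[0,0,-0.18],[0,0,0],1],
    [[0,0,-0.18],[0,0,0],1],
    [[0,0,-0.18],[0,0,0],1],
  ],
)

```text
t: 45.68
tcp_pos: [0.4191, -0.2723, 0.1837]
tool_rot: [-2.27, -2.169, 0.001]
force: [0.3, -0.7, -2.7]
grip_width: 0.0236
gripper_force: 30.0
```

Run:
```python
from h import *
plan([.6145,.0065],.14,82.2)
```

```text
t 45.675 tcp [ 0.4191 -0.2723  0.1837] yaw 87.38 w 0.0236 F [ 0.2657 -0.721  -2.7352]
shift mm [287.3462 182.576   43.5645] turn [-0.1239 -0.0474  5.1828]
```

drive_tool(
  increments=[
    [[0.287,0.183,0],[0,0,5.2],1],
    [[0.287,0.183,0],[0,0,5.2],1],
    [[0.287,0.183,0],[0,0,5.2],1],
    [[0.287,0.183,0],[0,0,5.2],1],
    [[0.287,0.183,0],[0,0,5.2],1],
    [[0.287,0.183,0],[0,0,5.2],1],
    [[0.287,0.183,0.03],[0,0,5.2],1],
    [[0.287,0.183,0.04],[0,0,5.2],1],
  ],
)

```text
t: 46.68
tcp_pos: [0.6135, 0.0057, 0.141]
tool_rot: [-2.363, -2.063, 0.009]
force: [-0.5, -0.7, -1.4]
grip_width: 0.0237
gripper_force: 30.0
```

drive_tool(
  increments=[
    [[0,0,0],[0,0,0],1],
    [[0,0,0],[0,0,0],1],
    [[0,0,0],[0,0,0],1],
  ],
)

```text
t: 47.05
tcp_pos: [0.6165, 0.0054, 0.146]
tool_rot: [2.368, 2.063, 0.002]
force: [0.6, -0.8, -1.2]
grip_width: 0.0242
gripper_force: 30.0
```

Run:
```python
from h import *
plan([.6145,.0065],.1,82.2)
```

```text
t 47.05 tcp [0.6165 0.0054 0.146 ] yaw 82.15 w 0.0242 F [ 0.6442 -0.7921 -1.1712]
shift mm [ 0.8391 -2.2518 46.0281] turn [ 0.0872 -0.0088 -0.0518]
```

drive_tool(
  increments=[
    [[0.001,-0.002,0.02],[0,0,0],1],
    [[0.001,-0.002,0.032],[0,0,0],1],
    [[0.001,-0.002,0.037],[0,0,0],1],
    [[0.001,-0.002,0.04],[0,0,0],1],
    [[0.001,-0.002,0.042],[0,0,0],1],
    [[0.001,-0.002,0.044],[0,0,0],1],
    [[0.001,-0.002,0.045],[0,0,0],1],
    [[0.001,-0.002,0.045],[0,0,0],1],
  ],
)

```text
t: 48.05
tcp_pos: [0.6145, 0.0069, 0.1003]
tool_rot: [2.367, 2.065, 0.001]
force: [0.4, 0.0, -0.5]
grip_width: 0.0237
gripper_force: 30.0
```

drive_tool(
  increments=[
    [[0,0,0.001],[0,0,0],1],
    [[0,0,0.001],[0,0,0],1],
    [[0,0,0.001],[0,0,0],0.35],
    [[0,0,0.001],[0,0,0],0.25],
    [[0,0,0.001],[0,0,0],0.2],
    [[0,0,0.001],[0,0,0],0.2],
    [[0,0,-0.04],[0,0,0],0.2],
    [[0,0,-0.1],[0,0,0],0.2],
  ],
)

```text
t: 49.05
tcp_pos: [0.6128, 0.0067, 0.1995]
tool_rot: [-2.365, -2.063, 0.005]
force: [0.7, 0.4, 0.4]
grip_width: 0.0351
gripper_force: 0.0
```

Run:
```python
from h import *
plan([.235,-.632],.222,20.4)
```

```text
t 49.05 tcp [0.6128 0.0067 0.1995] yaw 82.19 w 0.0351 F [0.678  0.4063 0.406 ]
shift mm [-684.1411 -287.6228  -20.9175] turn [-0.202   0.158  61.7932]
```

drive_tool(
  increments=[
    [[-0.01,0,-0.04],[0,0,0],0.2],
    [[-0.684,-0.288,-0.04],[0,0,61.8],-1],
    [[-0.684,-0.288,-0.04],[0,0,61.8],-1],
    [[-0.684,-0.288,-0.04],[0,0,61.8],-1],
    [[-0.684,-0.288,-0.02],[0,0,61.8],-1],
    [[-0.684,-0.288,-0.02],[0,0,61.8],-1],
    [[-0.684,-0.288,-0.02],[0,0,61.8],-1],
    [[-0.684,-0.288,-0.02],[0,0,61.8],-1],
  ],
)

```text
t: 50.05
tcp_pos: [0.3868, -0.3795, 0.2312]
tool_rot: [3.092, 0.554, 0.001]
force: [0.5, -0.4, 0.3]
grip_width: 0.0875
gripper_force: 0.0
```

Run:
```python
from h import *
plan([.235,-.632],.222,20.4)
```

```text
t 50.05 tcp [ 0.3868 -0.3795  0.2312] yaw 20.31 w 0.0875 F [ 0.469  -0.3581  0.2567]
shift mm [-230.0166  184.1121    9.243 ] turn [ 0.0404 -0.0216 -0.0859]
```

drive_tool(
  increments=[
    [[-0.23,0.184,0],[0,0,0],-1],
    [[-0.23,0.184,0],[0,0,0],-1],
    [[-0.23,0.184,0],[0,0,0],-1],
    [[-0.23,0.184,0],[0,0,0],-1],
    [[-0.23,0.184,0],[0,0,0],-1],
    [[-0.23,0.184,0],[0,0,0],-1],
    [[-0.23,0.184,0],[0,0,0],-1],
    [[-0.23,0.184,0],[0,0,0],-1],
  ],
)

```text
t: 51.05
tcp_pos: [0.2381, -0.6293, 0.231]
tool_rot: [-3.091, -0.56, -0.001]
force: [-0.3, -0.6, 0.5]
grip_width: 0.088
gripper_force: 0.0
```

Run:
```python
from h import *
a=get_image("top");b=get_image("side");b0=np.load("pics/side0.npy")
def cross(p,lv,i0):
    for i in range(i0,len(p)-1):
        if p[i]>=lv>p[i+1]: return i+(p[i]-lv)/(p[i]-p[i+1])
for cols in((300,312),(335,345)):
    P=[x[140:240,cols[0]:cols[1]].mean((1,2)) for x in(b0,b)]
    e=[140+cross(p,160,i) for p,i in zip(P,(60,74))]
    S=np.linspace(0,.06,13);rows=np.array([proj("side",np.append(sc(0,-.101),.12-s))[1] for s in S]);rows-=rows[0]
    print(cols,e,[np.interp(v-e[0],rows,S) for v in e])
print(telemetry.get_state()["t"],[x[:3] for x in bars(a)])
cv2.imwrite("pics/m8.png",np.vstack([cv2.resize(b[80:270,180:460],(560,380)),cv2.resize(a[130:240,100:380],(560,220))])[:,:,::-1])
```

```text
(300, 312) [np.float64(206.74481658692184), np.float64(214.82509505703422)] [np.float64(0.0), np.float64(0.02456712618487198)]
(335, 345) [np.float64(205.57074569789677), np.float64(218.35888187556355)] [np.float64(0.0), np.float64(0.03922129407012457)]
51.15 [(array([ 0.4553, -0.3905]), array([61.7, 21.2]), 80.47782897949219), (array([ 0.5278, -0.0466]), array([64.8, 24.5]), 78.58304595947266), (array([0.5395, 0.0803]), array([64.7, 24.6]), 82.98320007324219), (array([0.5695, 0.0131]), array([64. , 25.2]), 83.01514434814453), (array([0.6239, 0.0076]), array([116.5,  27.4]), 82.0733413696289), (array([ 0.8062, -0.0473]), array([213.3,  30.2]), -85.16044330596924), (array([ 0.9437, -0.7933]), array([31.3, 29.2]), -88.26594638824463)]
```

View pics/m8.png

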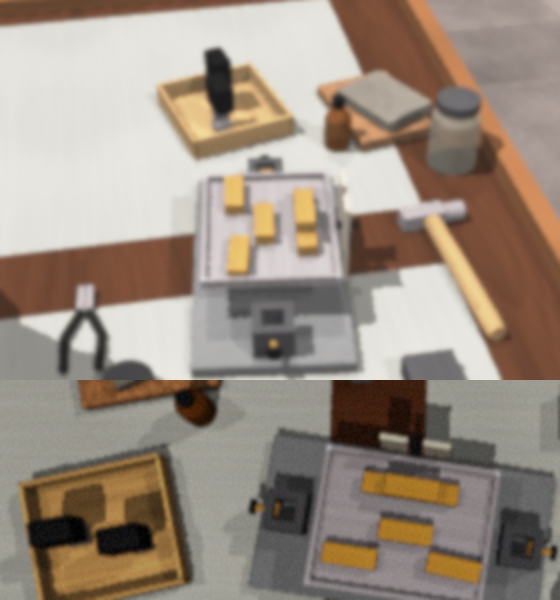

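The pan has sunk about 39 mm, in the middle of the band. All five bars lie inside the rim; one has been nudged slightly but is still flat. Both plugs are in the tray, and the spare short bar is clear at (0.455,-0.39). The second profile's 24.6 mm came from a bar edge, not the rim, so I discard it.

```bash
python3 -c "
from rig import order
print(order.finish_job())"
```

```text
the job is handed in; nothing more can be done
None
```

The job is handed in: both plugs were pulled first and are in the tray, and one long and four short bars lie on the pan, which has sunk about 39 mm by my last camera measurement (band 32–43 mm).

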